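# Dry-fit a power supply in its chassis

## Task

Dry-fit the power supply in its open chassis in the order the current flows: in one straight row between the mains filter and the output terminal block, with equal gaps, stand the transformer next to the filter, the heat sink next to the terminal block and the capacitor between those two; then put the rectifier in front of the capacitor (on the robot's side), with the same gap again, and the fan squarely on top of the heat sink. Set everything down flat or upright on the chassis floor and square to the chassis, do not drop or throw anything, and leave the solder reel and the cleaner tin where they stand.

Things in the scene. Friction and masses are not known exactly. Their poses are not given: they have to be found in the camera images.
- chassis: The open, powder-coated grey sheet-metal tray of a bench power supply, fixed to the bench. Outside 176 mm (its x, front to back) by 306 mm (its y, left to right); inner floor 170 x 300 mm, flat, its top 6 mm above the bench; walls 3 mm thick, their rims 26 mm above the bench. Origin: centre of the underside, at bench height. x points to its back (away from the robot), y to its left end as the robot sees it, z up. It may be turned up to about 12 degrees.
- mains_filter: Bright steel mains filter can with small brass tabs on top, bolted to the chassis floor close to one end (the left or the right, it varies): 56 mm (x, across the chassis; 76 mm with its ears) by 42 mm (y, along the row), 28 mm high, tabs to 39 mm. Origin: centre of its underside on the chassis floor, 15 mm behind the chassis's centre line and 120 mm to one side of its middle. Axes parallel to the chassis's.
- terminal_block: Black output terminal block with two rows of brass screw terminals, bolted to the chassis floor close to the other end: 70 mm (x, across the chassis) by 30 mm (y, along the row), 22 mm high. Origin: centre of its underside on the chassis floor, 15 mm behind the chassis's centre line and 120 mm to the other side of its middle. Axes parallel to the chassis's.
- transformer: Loose mains transformer, about 400 g, standing on the bench: dark laminated steel core 57 mm (its x) by 28 mm (its y) by 48 mm high, with brown taped windings bulging out of the middle of both wide faces to 44 mm (y; 36 mm wide, from 9 to 39 mm up). Origin: centre of the underside. Easily gripped across the two flat end faces of the core (57 mm apart, along its x). It goes in with its x across the chassis (a quarter turn from that is allowed too).
- capacitor: Loose round smoothing capacitor standing upright: dark sleeved can 35 mm in diameter and 50 mm high, with two small aluminium screw terminals on top (to 56 mm). About 70 g. Origin: centre of the underside; z up.
- heat_sink: Loose finned heat sink of bare aluminium, fins upward: 50 x 50 mm, 35 mm high, nine fins running along its y. About 120 g. Origin: centre of the underside; z up; its top is flat enough to carry the fan.
- fan: Loose black square cooling fan lying flat: 50 x 50 mm, 15 mm thick, round opening with hub and blades. About 35 g. Origin: centre of the underside; z up; x and y along its sides.
- rectifier: Loose bridge rectifier: small black square block 28 x 28 mm, 10 mm thick, with four upright metal tabs on top near its corners (to 20 mm). About 30 g. Origin: centre of the underside; z up; x and y along its sides.
- solder_reel: Bystander: reel of solder standing on its flange, 52 mm in diameter, 34 mm high, grey flanges. Loose, about 250 g. Origin: centre of the underside. It stands among the parts and is to be left where it is.
- cleaner_tin: Bystander: round dark steel tip-cleaner tin filled with brass wool, 58 mm in diameter, 30 mm high. Loose, about 150 g. Origin: centre of the underside. It stands among the parts and is to be left where it is.
Mind the look-alikes: they are no part of the job. What is shaped like the heat_sink but orange is not meant.

How it is judged:
At the end, for the whole second after the job is handed in: All upright, released, at rest; row parts within 12 mm of equal gaps (about 19 mm) along and across the row, not touching, square within 12 deg; rectifier within 15 mm of its place, centre 50 mm before the row, square within 15 deg; fan flat on the heat sink, within 8 mm and 11 deg (horizontal distance between transformer and mains_filter between 0.04975 and 0.07375 m and x of transformer in the frame of chassis between 0.003 and 0.027 m and (angle between the x axis of transformer and the x axis of chassis, either way round below 0.22 rad or angle between the x axis of transformer and the y axis of chassis, either way round below 0.22 rad) and horizontal distance between heat_sink and terminal_block between 0.04675 and 0.07075 m and x of heat_sink in the frame of chassis between 0.003 and 0.027 m and (angle between the x axis of heat_sink and the x axis of chassis, either way round below 0.22 rad or angle between the x axis of heat_sink and the y axis of chassis, either way round below 0.22 rad) and y of capacitor in the frame of chassis between -0.012 and 0.012 m and x of capacitor in the frame of chassis between 0.003 and 0.027 m and horizontal distance between capacitor and transformer above 0.0435 m and horizontal distance between capacitor and heat_sink above 0.0465 m and y of rectifier in the frame of chassis between -0.015 and 0.015 m and x of rectifier in the frame of chassis between -0.05025 and -0.02025 m and horizontal distance between rectifier and capacitor above 0.036 m and (angle between the x axis of rectifier and the x axis of chassis, either way round below 0.26 rad or angle between the x axis of rectifier and the y axis of chassis, either way round below 0.26 rad) and z of transformer in the frame of chassis between 0.002 and 0.01 m and z of capacitor in the frame of chassis between 0.002 and 0.01 m and z of heat_sink in the frame of chassis between 0.002 and 0.01 m and z of rectifier in the frame of chassis between 0.002 and 0.01 m and horizontal distance between fan and heat_sink below 0.008 m and (angle between the x axis of fan and the x axis of heat_sink, either way round below 0.2 rad or angle between the x axis of fan and the y axis of heat_sink, either way round below 0.2 rad) and z of fan in the frame of heat_sink between 0.031 and 0.039 m and angle between each of transformer, capacitor, heat_sink, fan, rectifier's own z axis and vertical below 0.1 rad and linear speed of each of transformer, capacitor, heat_sink, fan, rectifier below 0.02 m/s and angular speed of each of transformer, capacitor, heat_sink, fan, rectifier below 0.2 rad/s).
It fails at once if a part is dropped or flung: it moves faster than 0.8 m/s while the fingers do not touch it ((linear speed of transformer above 0.8 m/s and contact force between the fingers and transformer below 0.05 N) or (linear speed of capacitor above 0.8 m/s and contact force between the fingers and capacitor below 0.05 N) or (linear speed of heat_sink above 0.8 m/s and contact force between the fingers and heat_sink below 0.05 N) or (linear speed of fan above 0.8 m/s and contact force between the fingers and fan below 0.05 N) or (linear speed of rectifier above 0.8 m/s and contact force between the fingers and rectifier below 0.05 N)).
It fails at once if the solder reel or the cleaner tin is moved more than 25 mm or knocked over (distance of any of solder_reel, cleaner_tin from where it was at the start of the episode above 0.025 m or angle between any of solder_reel, cleaner_tin's own z axis and vertical above 0.4 rad).
It also fails if it takes over 112 s, if anything falls off the work surface, if the arm or the gripper's body presses on something with over 40 N, if the wrist force passes 120 N, or if a joint passes its speed limit or range.

## Robot

A 6-joint arm with a two-finger parallel gripper is mounted at the origin on the work surface. World frame = base frame: x ahead of the robot, y to its left, z up, the work surface at z = 0. Lengths are in m, angles in rad, forces in N, time in s.
With the tool pointing down it reaches from about 0.425 to 1.125 m from the base axis. Payload 14.9 kg.
Tool frame: the origin (TCP) lies midway between the tips of the shut fingers; the grasp point (between the pads) lies 19 mm behind it (bot.tcp_to_grasp is the distance from the TCP to the grasp point, in m); z points along the fingers, y is the line along which they close (so a half turn about z gives the same grasp; the last joint's range is limited). The gripper opens to 91 mm and grips with 3 to 60 N. Pads are 32 mm wide; open, the fingers measure 118 mm over their backs; the gripper's body (76 mm by 178 mm) begins 60 mm behind the grasp point.
Start: joints at [1.219, 0.379, 1.734, -0, 1.028, -0.033], TCP at [0.219, 0.665, 0.214] pointing down, gripper open.
Joint ranges: [-2.77, 2.77], [-0.74, 2.19], [0, 2.66], [-1.06, 4.2], [0.31, 2.87], [-3.08, 3.08]. Speed limits (rad/s): [1.89, 1.89, 2.39, 3.14, 3.14, 3.14].

## Interface

Orientations are given as a 3x3 rotation matrix whose columns are the frame's x, y, z axes.
In Python, from bench import telemetry, viewer, job, bot gives the robot as it stands.
- The arm moves only by the tool servo_tool, never from a script. Its argument "moves" is a list of rows, each an object of numbers: "x", "y", "z": the shift along the tool's x, y, z in units of 200 mm (1.0 is 200 mm); "roll": the turn about the tool's z in units of 0.5 rad (1.0 is 0.5 rad). In form: [{"x": .., "y": .., "z": .., "roll": ..}, ...]. A call has 1 to 12 rows; each row is the pose to reach, as a shift and turn from the pose commanded when the call began, along the tool's axes at that moment; what a row does not reach only later rows make up. A row lasts 1/10 s, in which the tool goes at most 50 mm and 8.59 degrees, less where a joint would pass 70% of its speed; a pose out of reach is approached as far as the arm can. A call with a number of a shift or a turn outside -1 to 1 is refused whole. A call with a gripper value outside its range is refused whole. "jaw" is the gripper's target within -1 to 1 (shut at 1, half-way at 0, fully open at -1), set as the call begins (left out, the last holds). The fingers move at their own pace and stop on an object; "newtons" is the grip in N (left out, the last holds). Time passes only in rows, so rows that repeat a pose let the fingers close. It gives the time, the measured TCP pose, the force, the opening and the grip force at its end, in the units of the state.
- telemetry.sense(): the state, without advancing time (a new reading comes with each control period).
- viewer.camera(name): name is "scene" or "top" or "wrist"; returns a dict with "frame" (420x560x3 uint8, red, green, blue), "fx", "fy", "cx", "cy" (pixels), "eye" and "orientation" of the camera in the world; the wrist camera has in their place "mount" (4x4, takes a point from camera to tool coordinates, whose origin is the TCP and whose axes are the flange's). Camera axes: x right, y down, z forward; pixel columns grow to the right and rows downward; lengths in m; the calibration is good to about 2 mm. A picture is of the moment at which its call begins: read the wrist's pose just before it. There is no depth.
- job.job_done(): hands the job in; it is judged then, once.
The state is a dict: "time_s": time; "q": joint angles; "qvel": joint speeds; "joint_efforts": joint torques, N m; "ee_pos": TCP position; "tool_rot": TCP orientation; "ft_force": force on the tool from outside, world axes, zero at the start; "ft_torque": the same for the moment, N m; "finger_gap": finger opening in m; "grasp_force": force on a finger pad.
Only numpy, scipy, OpenCV 4.12 (cv2) and the standard library are available. Lean on these libraries where they do the work, as an engineer would, in place of code of your own. Each camera call takes 0.05 s, during which the arm holds its last target. There are 200 camera calls.

## Working session

There is one attempt and no reset: what is moved stays moved. The work goes in short steps, Python scripts to look and compute and a tool call to move; the robot and the scene stay as the last step left them, time stands still between calls to the robot, and variables do not carry over. Pictures are saved under pics/ and viewed, at most 14 in all, crops included, and the job is handed in when it is done.

Besides the shell and the picture viewer there is one more tool, called after "Request:" as name(argument=value, ...) on one line, values as JSON. servo_tool: Moves the arm, as the interface text tells. Shifts and turns lie within -1 to 1; 1 stands for 200 mm of shift or 0.5 rad of turn. Its arguments: {"type":"object","properties":{"moves":{"type":"array"},"jaw":{"type":"number"},"newtons":{"type":"number"}},"required":["moves"]}

```bash
ls; mkdir -p pics; python3 - <<'E'
from bench import telemetry, viewer, job, bot
import cv2,pickle
print(telemetry.sense()); print([a for a in dir(bot) if a[0]!='_'])
for n in ("top","scene"):
    c=viewer.camera(n); pickle.dump(c,open(f'pics/{n}.pkl','wb'))
    cv2.imwrite(f'pics/{n}0.png',c['frame'][:,:,::-1]); print(n,{k:v for k,v in c.items() if k!='frame'})
E
```

```text
pics
{'time_s': 0.0, 'q': array([ 1.21872699e+00,  3.79431351e-01,  1.73474316e+00,  1.78980279e-05,
        1.02849555e+00, -3.33218293e-02]), 'qvel': array([ 1.61273031e-03, -5.25276272e-04,  2.03997436e-03, -1.25344299e-04,
       -1.73736196e-06, -8.08796400e-04]), 'joint_efforts': array([-6.02489585e-03, -7.63774967e+01, -4.34327424e+01,  6.48793811e-02,
        4.28156415e-02, -1.04354435e-04]), 'ee_pos': array([0.2192505 , 0.66438178, 0.21329095]), 'tool_rot': array([[-9.49625759e-01,  3.13385975e-01, -3.85922461e-04],
       [ 3.13386208e-01,  9.49625227e-01, -1.00602998e-03],
       [ 5.12060196e-05, -1.07629476e-03, -9.99999419e-01]]), 'ft_force': array([-0.51025186,  0.40609656,  0.31099405]), 'ft_torque': array([ 0.00220449,  0.00077953, -0.03752636]), 'grasp_force': 0.0, 'finger_gap': 0.09098309487694133}
['MotionError', 'tcp_to_grasp']
top {'fx': 543.323069488225, 'fy': 543.323069488225, 'cx': 275.5803918098399, 'cy': 210.3266997334897, 'eye': array([0.35234319, 0.00270602, 1.19895904]), 'orientation': array([[ 0.02224603, -0.98899295,  0.14628074],
       [-0.99971077, -0.02334302, -0.00578671],
       [ 0.00913765, -0.1461097 , -0.98922619]])}
scene {'fx': 403.5148109546202, 'fy': 403.5148109546202, 'cx': 278.9755004105191, 'cy': 204.38543587179416, 'eye': array([ 0.89776635, -0.40257559,  0.77848249]), 'orientation': array([[ 0.73755756,  0.54380709, -0.40035321],
       [ 0.67504268, -0.577886  ,  0.45865581],
       [ 0.01806176, -0.60854056, -0.79331719]])}
```

View pics/top0.png

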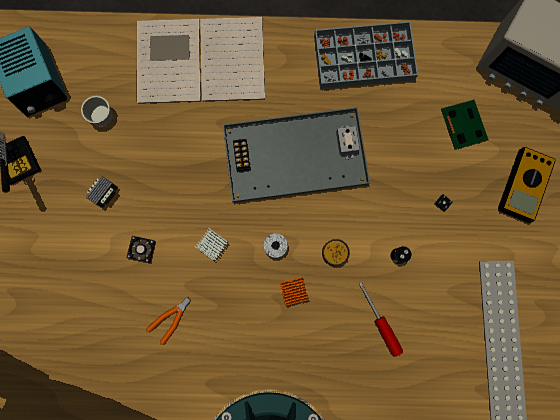

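View pics/scene0.png

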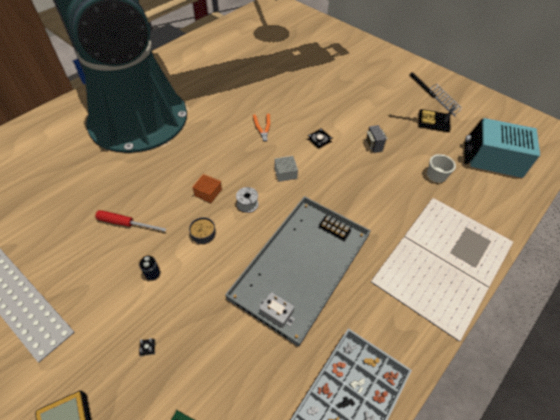

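The top view shows the chassis at (297,155), with the terminal block left (241,155) and the filter right (348,138). Parts are the transformer (103,192), fan (141,249), capacitor (401,255) and rectifier (444,203); bystanders are the reel (276,246) and the tin (336,252).
Heat sink candidates are silver at (212,245) and orange at (294,292). The bare aluminium one at (212,245) fits; the orange one is the decoy. I'll confirm that in an enlarged crop.

```bash
cat > h.py <<'E'
import numpy as np,cv2,pickle
from bench import telemetry, viewer
def load(n): return pickle.load(open(f'pics/{n}.pkl','rb'))
def ray(c,uv,z):
    uv=np.atleast_2d(np.asarray(uv,float))
    d=np.c_[(uv[:,0]-c['cx'])/c['fx'],(uv[:,1]-c['cy'])/c['fy'],np.ones(len(uv))]@np.asarray(c['orientation']).T
    e=np.asarray(c['eye']); return e+d*((z-e[2])/d[:,2])[:,None]
def wrist(name=None):
    s=telemetry.sense(); c=viewer.camera('wrist'); m=np.asarray(c['mount'])
    R=s['tool_rot']; c['orientation']=R@m[:3,:3]; c['eye']=s['ee_pos']+R@m[:3,3]
    if name: cv2.imwrite(f'pics/{name}.png',c['frame'][:,:,::-1]); pickle.dump(c,open(f'pics/{name}.pkl','wb'))
    return s,c
def shift(s,target,yaw=None):
    """tool-frame move numbers (200mm units / 0.5rad units) to bring TCP to target, tool y axis at world yaw"""
    R=s['tool_rot']; d=R.T@(np.asarray(target)-s['ee_pos'])/0.2
    r=None
    if yaw is not None:
        cur=np.arctan2(R[1,1],R[0,1]); r=-((yaw-cur+np.pi/2)%np.pi-np.pi/2)/0.5
    return d.round(3),r
E
python3 - <<'E'
from h import *
c=load('top'); f=c['frame'][:,:,::-1]
def crop(x,y,w,h,k): return cv2.resize(f[y:y+h,x:x+w],None,fx=k,fy=k,interpolation=cv2.INTER_CUBIC)
a=crop(220,105,160,100,5)
b=np.hstack([crop(u-16,v-20,32,40,5) for u,v in [(103,192),(141,249),(212,245),(401,255),(444,203)]])
cv2.imwrite('pics/mos.png',np.vstack([a[:400],b[:200]]))
cv2.imwrite('pics/mos2.png',np.vstack([a,b])[:600])
E
```

```text
(no output)
```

View pics/mos.png

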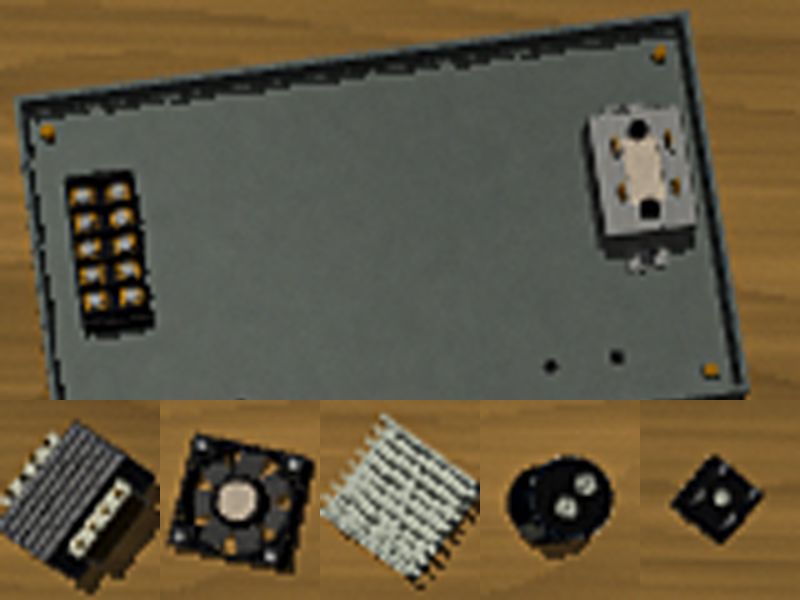

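The crop confirms the bare-aluminium heat sink at (212,245). The terminal block sits left in the chassis and the filter right. Now coarse positions.

```bash
python3 - <<'E'
from h import *
c=load('top'); f=c['frame'].astype(int)
m=((f[:,:,0]-f[:,:,2])<22).astype(np.uint8)
def at(u,v,z,close=3):
    mm=cv2.morphologyEx(m,cv2.MORPH_CLOSE,np.ones((close,close)))
    cs,_=cv2.findContours(mm,cv2.RETR_EXTERNAL,cv2.CHAIN_APPROX_NONE)
    k=[k for k in cs if cv2.pointPolygonTest(k,(u,v),False)>=0]
    if not k: print('none',u,v);return
    k=cv2.convexHull(max(k,key=cv2.contourArea))[:,0]
    p=ray(c,k,z)[:,:2].astype(np.float32)*1000
    r=cv2.minAreaRect(p); return r
for n,u,v,z in [('chassis',297,160,.026),('transf',103,190,.048),('fan',141,249,.015),('hs',212,245,.035),('cap',401,255,.05),('rect',444,203,.01),('reel',276,246,.034),('tin',336,252,.03),('filter',0,0,0)][:-1]:
    print(n,at(u,v,z))
# chassis by corners
q=ray(c,[(223.6,124.6),(357.6,107.4),(368.5,186),(234,202)],.026)[:,:2]; print(q.round(4),q.mean(0))
print(np.linalg.norm(np.roll(q,-1,0)-q,axis=1))
s,w=wrist('w0'); print(w['mount'],w['fx'],w['cx'],w['cy'])
E
```

```text
chassis ((652.761962890625, -45.259033203125), (180.04493713378906, 305.26812744140625), 8.9849271774292)
transf ((553.8668823242188, 370.08056640625), (51.93353271484375, 57.327293395996094), 54.70628356933594)
fan ((435.5791015625, 286.54254150390625), (55.460689544677734, 49.16614532470703), 80.03081512451172)
hs ((446.8374938964844, 130.181396484375), (56.97356414794922, 49.309608459472656), 56.1196174621582)
cap ((433.1581726074219, -271.19671630859375), (34.091575622558594, 44.06490707397461), 15.222352027893066)
rect ((554.6273803710938, -375.6529541015625), (28.295835494995117, 29.6903018951416), 50.075401306152344)
reel ((447.7252502441406, -5.445484161376953), (51.889373779296875, 49.97197723388672), 27.979251861572266)
none 336 252
tin None
[[ 0.7165  0.1162]
 [ 0.764  -0.1833]
 [ 0.5847 -0.2074]
 [ 0.542   0.0871]] [ 0.65180941 -0.04685126]
[0.30323823 0.18091102 0.29755738 0.17682198]
[[-1.04911293e-03 -9.71226034e-01 -2.38157280e-01  6.54567963e-02]
 [ 9.99999294e-01 -8.85992571e-04 -7.91968831e-04  3.51859838e-04]
 [ 5.58175166e-04 -2.38157942e-01  9.71226278e-01 -1.69472244e-01]
 [ 0.00000000e+00  0.00000000e+00  0.00000000e+00  1.00000000e+00]] 352.18563341352956 280.93837292981516 208.51048482916315
```

```bash
cat >> h.py <<'E'
def plan(targets):
    """targets: list of (x,y,z,yaw_deg or None, mm per row). Prints calls: goal numbers in tool axes + rows."""
    s=telemetry.sense(); p=s['ee_pos'].copy(); R=s['tool_rot']; yaw=np.arctan2(R[1,1],R[0,1])
    for x,y,z,yd,sp in targets:
        ty=yaw if yd is None else yaw+((np.radians(yd)-yaw+np.pi/2)%np.pi-np.pi/2)
        while True:
            c,sn=np.cos(yaw),np.sin(yaw)
            Rm=np.array([[-sn*-1*-1 if 0 else -sn*-1,c,0],[-c,sn,0],[0,0,-1]]) # x=(sin,-cos), y=(cos,sin), z down
            Rm=np.array([[sn,c,0],[-c,sn,0],[0,0,-1.]])
            if np.linalg.det(Rm)<0: Rm[:,0]*=-1
            d=Rm.T@(np.array([x,y,z])-p)/.2; r=-(ty-yaw)/.5
            n=max(np.abs(d).max(),abs(r)); k=min(1,.98/n) if n>0 else 1
            d=(d*k).round(3); r=round(r*k,3)
            rows=max(np.linalg.norm(d)*200/sp,abs(r)*28.65/8)
            print(dict(x=d[0],y=d[1],z=d[2],roll=r),'rows',round(rows,1))
            p=p+Rm@d*.2; yaw=yaw-r*.5
            if k==1: break
    print('end',p.round(4),np.degrees(yaw).round(1),'q6',s['q'][5].round(2))
E
sed -i '/-sn\*-1/d' h.py
python3 - <<'E'
from h import *
s=telemetry.sense();print(s['tool_rot'].round(2))
plan([(.554,.37,.17,-35.3,45)])
E
```

```text
[[-0.95  0.31 -0.  ]
 [ 0.31  0.95 -0.  ]
 [ 0.   -0.   -1.  ]]
{'x': np.float64(-0.789), 'y': np.float64(-0.336), 'z': np.float64(0.084), 'roll': np.float64(-0.98)} rows 3.8
{'x': np.float64(-0.538), 'y': np.float64(-0.668), 'z': np.float64(0.083), 'roll': np.float64(-0.98)} rows 3.8
{'x': np.float64(-0.096), 'y': np.float64(-0.505), 'z': np.float64(0.05), 'roll': np.float64(-0.587)} rows 2.3
end [0.554  0.3699 0.17  ] 144.7 q6 -0.03
```

Request:
servo_tool(moves=[{"x": -0.789, "y": -0.336, "z": 0.084, "roll": -0.98}, {"x": -0.789, "y": -0.336, "z": 0.084, "roll": -0.98}, {"x": -0.789, "y": -0.336, "z": 0.084, "roll": -0.98}, {"x": -0.789, "y": -0.336, "z": 0.084, "roll": -0.98}, {"x": -0.789, "y": -0.336, "z": 0.084, "roll": -0.98}], jaw=-1)

```text
time_s: 0.65
ee_pos: [0.35, 0.5493, 0.1966]
tool_rot: [[-0.986, -0.169, -0.0], [-0.169, 0.986, -0.001], [0.001, -0.001, -1.0]]
ft_force: [0.0, 0.1, -0.5]
finger_gap: 0.0911
grasp_force: 0.0
```

Request:
servo_tool(moves=[{"x": -0.538, "y": -0.668, "z": 0.083, "roll": -0.98}, {"x": -0.538, "y": -0.668, "z": 0.083, "roll": -0.98}, {"x": -0.538, "y": -0.668, "z": 0.083, "roll": -0.98}, {"x": -0.538, "y": -0.668, "z": 0.083, "roll": -0.98}, {"x": -0.538, "y": -0.668, "z": 0.083, "roll": -0.98}])

```text
time_s: 1.15
ee_pos: [0.4786, 0.4367, 0.1801]
tool_rot: [[-0.79, -0.613, -0.0], [-0.613, 0.79, -0.0], [0.0, -0.0, -1.0]]
ft_force: [0.7, -0.2, -0.5]
finger_gap: 0.091
grasp_force: 0.0
```

Request:
servo_tool(moves=[{"x": -0.096, "y": -0.505, "z": 0.05, "roll": -0.587}, {"x": -0.096, "y": -0.505, "z": 0.05, "roll": -0.587}, {"x": -0.096, "y": -0.505, "z": 0.05, "roll": -0.587}, {"x": -0.096, "y": -0.505, "z": 0.05, "roll": -0.587}, {"x": -0.096, "y": -0.505, "z": 0.05, "roll": -0.587}])

```text
time_s: 1.65
ee_pos: [0.5531, 0.3714, 0.1705]
tool_rot: [[-0.579, -0.815, -0.0], [-0.815, 0.579, 0.0], [0.0, 0.0, -1.0]]
ft_force: [-1.0, -0.5, -0.7]
finger_gap: 0.0913
grasp_force: 0.0
```

```bash
python3 - <<'E'
from h import *
s,c=wrist('w1'); print(s['ee_pos'],np.degrees(np.arctan2(s['tool_rot'][1,1],s['tool_rot'][0,1])),s['q'].round(2),s['time_s'])
E
```

```text
[0.55313986 0.37142566 0.17054512] 144.60959422898955 [ 0.56  0.38  1.83  0.    0.94 -1.97] 1.65
```

View pics/w1.png

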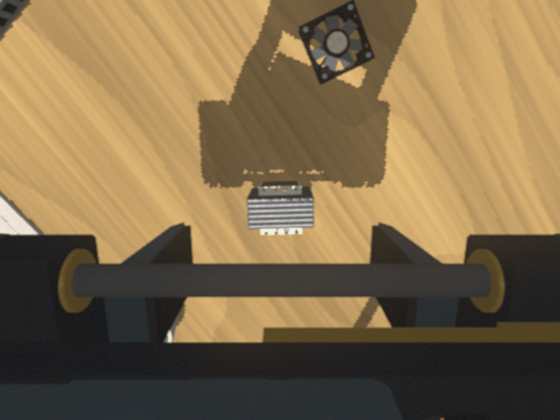

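The wrist view shows the transformer's laminated core at (281,211), columns 248–314, already square to the fingers. The fan is at (337,42).

```bash
python3 - <<'E'
from h import *
s=telemetry.sense(); c=load('w1')
q=ray(c,[(248,195),(314,195),(314,228),(248,228),(281,211.5)],.048); print(q.round(4)); R=s['tool_rot']
print(((q-s['ee_pos'])@R).round(4))
f=c['frame'].astype(int); m=((f[:,:,0]-f[:,:,2])<14).astype(np.uint8)*255; m[235:]=0
cs,_=cv2.findContours(m,cv2.RETR_EXTERNAL,cv2.CHAIN_APPROX_NONE)
for k in cs:
    if cv2.contourArea(k)>400: print(cv2.minAreaRect(k))
E
```

```text
[[0.5731 0.3494 0.048 ]
 [0.5276 0.3818 0.048 ]
 [0.544  0.4059 0.048 ]
 [0.5905 0.3728 0.048 ]
 [0.5587 0.3773 0.048 ]]
[[ 0.0064 -0.0292  0.1226]
 [ 0.0063  0.0266  0.1226]
 [-0.0228  0.0272  0.1226]
 [-0.0227 -0.0299  0.1226]
 [-0.008  -0.0013  0.1226]]
((280.0, 207.0), (42.0, 64.0), 90.0)
((336.1449890136719, 41.35206985473633), (64.40110778808594, 60.811187744140625), 67.61986541748047)
((13.0, 17.0), (34.0, 26.0), 90.0)
```

```bash
python3 - <<'E'
from h import *
plan([(.5587,.3773,.09,144.6,45),(.5587,.3773,.012,None,25)])
E
```

```text
{'x': np.float64(-0.04), 'y': np.float64(-0.006), 'z': np.float64(0.403), 'roll': np.float64(0.002)} rows 1.8
{'x': np.float64(0.0), 'y': np.float64(-0.0), 'z': np.float64(0.39), 'roll': np.float64(-0.0)} rows 3.1
end [0.5587 0.3774 0.012 ] 144.6 q6 -1.97
```

Request:
servo_tool(moves=[{"x": -0.04, "y": -0.006, "z": 0.2}, {"x": -0.04, "y": -0.006, "z": 0.4}, {"x": -0.04, "y": -0.006, "z": 0.5}, {"x": -0.04, "y": -0.006, "z": 0.6}, {"x": -0.04, "y": -0.006, "z": 0.7}, {"x": -0.04, "y": -0.006, "z": 0.77}, {"x": -0.04, "y": -0.006, "z": 0.79}, {"x": -0.04, "y": -0.006, "z": 0.79}])

```text
invalid input
```

Request:
servo_tool(moves=[{"z": 0}, {"z": 0}, {"z": 0}, {"z": 0}, {"z": 0}, {"z": 0}, {"z": 0}, {"z": 0}], jaw=1, newtons=35)

```text
invalid input
```

```bash
python3 - <<'E'
from h import *
s=telemetry.sense(); print(s['finger_gap'],s['grasp_force'],s['time_s'],s['ft_force'])
# chassis frame
th=np.radians(9.0); C=np.array([.652,-.0465]); 
T=C+np.array([[np.cos(th),-np.sin(th)],[np.sin(th),np.cos(th)]])@np.array([.015,-.05825]); print(T)
s['ee_pos'][2]
def P(t):
    import h; h.plan(t)
P([(.5587,.3773,.15,None,30)])
E
```

```text
0.09142966120231287 0.0 1.7 [ 0.3740973  -0.47541353 -0.03997714]
[ 0.67592763 -0.10168633]
{'x': np.float64(-0.04), 'y': np.float64(-0.006), 'z': np.float64(0.103), 'roll': np.float64(-0.0)} rows 0.7
end [0.5587 0.3774 0.15  ] 144.7 q6 -1.97
```

Every row needs all four keys.

Request:
servo_tool(moves=[{"x": -0.04, "y": -0.006, "z": 0.2, "roll": 0}, {"x": -0.04, "y": -0.006, "z": 0.4, "roll": 0}, {"x": -0.04, "y": -0.006, "z": 0.5, "roll": 0}, {"x": -0.04, "y": -0.006, "z": 0.6, "roll": 0}, {"x": -0.04, "y": -0.006, "z": 0.7, "roll": 0}, {"x": -0.04, "y": -0.006, "z": 0.77, "roll": 0}, {"x": -0.04, "y": -0.006, "z": 0.79, "roll": 0}, {"x": -0.04, "y": -0.006, "z": 0.79, "roll": 0}])

```text
time_s: 2.5
ee_pos: [0.5597, 0.3761, 0.0123]
tool_rot: [[-0.578, -0.816, -0.0], [-0.816, 0.578, -0.0], [0.0, 0.0, -1.0]]
ft_force: [-0.4, -0.6, 0.5]
finger_gap: 0.0911
grasp_force: 0.0
```

Request:
servo_tool(moves=[{"x": 0, "y": 0, "z": 0, "roll": 0}, {"x": 0, "y": 0, "z": 0, "roll": 0}, {"x": 0, "y": 0, "z": 0, "roll": 0}, {"x": 0, "y": 0, "z": 0, "roll": 0}, {"x": 0, "y": 0, "z": 0, "roll": 0}, {"x": 0, "y": 0, "z": 0, "roll": 0}], jaw=1, newtons=35)

```text
time_s: 3.1
ee_pos: [0.5599, 0.3763, 0.0129]
tool_rot: [[-0.578, -0.816, 0.0], [-0.816, 0.578, 0.0], [-0.0, 0.0, -1.0]]
ft_force: [-1.9, 0.9, 5.7]
finger_gap: 0.0569
grasp_force: 35.0
```

Request:
servo_tool(moves=[{"x": 0, "y": 0, "z": -0.05, "roll": 0}, {"x": 0, "y": 0, "z": -0.2, "roll": 0}, {"x": 0, "y": 0, "z": -0.35, "roll": 0}, {"x": 0, "y": 0, "z": -0.5, "roll": 0}, {"x": 0, "y": 0, "z": -0.65, "roll": 0}, {"x": 0, "y": 0, "z": -0.75, "roll": 0}, {"x": 0, "y": 0, "z": -0.8, "roll": 0}])

```text
time_s: 3.8
ee_pos: [0.5602, 0.3763, 0.1748]
tool_rot: [[-0.578, -0.816, 0.002], [-0.816, 0.578, 0.001], [-0.002, -0.001, -1.0]]
ft_force: [0.8, -0.1, -3.8]
finger_gap: 0.0568
grasp_force: 35.0
```

```bash
cat >> h.py <<'E'
def chas(x,y,C=(.652,-.0465),deg=9.0):
    th=np.radians(deg); return np.array(C)+np.array([[np.cos(th),-np.sin(th)],[np.sin(th),np.cos(th)]])@np.array([x,y])
E
python3 - <<'E'
from h import *
s=telemetry.sense(); print(s['finger_gap'],s['grasp_force'],s['time_s'],s['ft_force'],s['ee_pos'])
a=chas(.015,-.058)
plan([(.55,.25,.17,100,35),(.58,.1,.17,52,35),(a[0],a[1],.17,9,35)])
E
```

```text
0.056819029114594646 34.998677372932434 3.8 [ 0.83913324 -0.1316168  -3.812371  ] [0.56024432 0.37628034 0.17484287]
{'x': np.float64(0.342), 'y': np.float64(-0.203), 'z': np.float64(0.015), 'roll': np.float64(0.98)} rows 3.5
{'x': np.float64(0.123), 'y': np.float64(-0.201), 'z': np.float64(0.009), 'roll': np.float64(0.58)} rows 2.1
{'x': np.float64(-0.01), 'y': np.float64(-0.447), 'z': np.float64(0.0), 'roll': np.float64(0.98)} rows 3.5
{'x': np.float64(-0.157), 'y': np.float64(-0.277), 'z': np.float64(0.0), 'roll': np.float64(0.696)} rows 2.5
{'x': np.float64(-0.651), 'y': np.float64(-0.325), 'z': np.float64(0.0), 'roll': np.float64(0.98)} rows 4.2
{'x': np.float64(-0.387), 'y': np.float64(0.01), 'z': np.float64(0.0), 'roll': np.float64(0.521)} rows 2.2
end [ 0.6759 -0.1014  0.17  ] 9.0 q6 -1.97
```

Request:
servo_tool(moves=[{"x": 0.085, "y": -0.05, "z": 0.005, "roll": 0.25}, {"x": 0.17, "y": -0.1, "z": 0.01, "roll": 0.5}, {"x": 0.255, "y": -0.15, "z": 0.015, "roll": 0.75}, {"x": 0.342, "y": -0.203, "z": 0.015, "roll": 0.98}])

```text
time_s: 4.2
ee_pos: [0.5526, 0.2957, 0.1687]
tool_rot: [[-0.896, -0.444, -0.001], [-0.444, 0.896, -0.001], [0.002, -0.0, -1.0]]
ft_force: [0.4, -0.8, -2.9]
finger_gap: 0.0571
grasp_force: 35.0
```

Request:
servo_tool(moves=[{"x": 0.041, "y": -0.067, "z": 0.003, "roll": 0.19}, {"x": 0.082, "y": -0.134, "z": 0.006, "roll": 0.38}, {"x": 0.123, "y": -0.201, "z": 0.009, "roll": 0.58}])

```text
time_s: 4.5
ee_pos: [0.5487, 0.2489, 0.167]
tool_rot: [[-0.985, -0.17, -0.001], [-0.17, 0.985, -0.001], [0.001, -0.0, -1.0]]
ft_force: [-0.5, -0.3, -3.6]
finger_gap: 0.0573
grasp_force: 35.0
```

Request:
servo_tool(moves=[{"x": 0, "y": -0.11, "z": 0, "roll": 0.25}, {"x": 0, "y": -0.22, "z": 0, "roll": 0.5}, {"x": 0, "y": -0.33, "z": 0, "roll": 0.75}, {"x": -0.01, "y": -0.447, "z": 0, "roll": 0.98}])

```text
time_s: 4.9
ee_pos: [0.5662, 0.1611, 0.1671]
tool_rot: [[-0.949, 0.315, -0.001], [0.315, 0.949, -0.0], [0.001, -0.001, -1.0]]
ft_force: [-0.7, -0.0, -3.3]
finger_gap: 0.057
grasp_force: 35.0
```

Request:
servo_tool(moves=[{"x": -0.05, "y": -0.09, "z": 0, "roll": 0.23}, {"x": -0.105, "y": -0.18, "z": 0, "roll": 0.46}, {"x": -0.157, "y": -0.277, "z": 0, "roll": 0.696}])

```text
time_s: 5.2
ee_pos: [0.5792, 0.0988, 0.1671]
tool_rot: [[-0.785, 0.619, -0.001], [0.619, 0.785, -0.0], [0.001, -0.001, -1.0]]
ft_force: [0.1, 0.9, -3.3]
finger_gap: 0.0569
grasp_force: 35.0
```

Request:
servo_tool(moves=[{"x": -0.13, "y": -0.065, "z": 0, "roll": 0.196}, {"x": -0.26, "y": -0.13, "z": 0, "roll": 0.392}, {"x": -0.39, "y": -0.195, "z": 0, "roll": 0.588}, {"x": -0.52, "y": -0.26, "z": 0, "roll": 0.784}, {"x": -0.651, "y": -0.325, "z": 0, "roll": 0.98}])

```text
time_s: 5.7
ee_pos: [0.6419, -0.0328, 0.167]
tool_rot: [[-0.402, 0.916, -0.001], [0.916, 0.402, 0.0], [0.001, -0.001, -1.0]]
ft_force: [-0.2, 0.7, -4.0]
finger_gap: 0.057
grasp_force: 35.0
```

Request:
servo_tool(moves=[{"x": -0.13, "y": 0, "z": 0, "roll": 0.17}, {"x": -0.26, "y": 0, "z": 0, "roll": 0.34}, {"x": -0.33, "y": 0.01, "z": 0, "roll": 0.45}, {"x": -0.387, "y": 0.01, "z": 0, "roll": 0.521}, {"x": -0.387, "y": 0.01, "z": 0, "roll": 0.521}, {"x": -0.387, "y": 0.01, "z": 0, "roll": 0.521}])

```text
time_s: 6.3
ee_pos: [0.6748, -0.1012, 0.1673]
tool_rot: [[-0.157, 0.988, -0.001], [0.988, 0.157, 0.0], [0.0, -0.001, -1.0]]
ft_force: [-0.6, 0.7, -4.0]
finger_gap: 0.0569
grasp_force: 35.0
```

```bash
python3 - <<'E'
from h import *
s,c=wrist('w2'); print(s['ee_pos'],np.degrees(np.arctan2(s['tool_rot'][1,1],s['tool_rot'][0,1])),s['q'].round(2),s['time_s'],s['finger_gap'])
E
```

```text
[ 0.67478875 -0.10122609  0.167266  ] 9.061090893876202 [-0.18  0.41  1.79  0.    0.94 -0.34] 6.3 0.05686026405262269
```

View pics/w2.png

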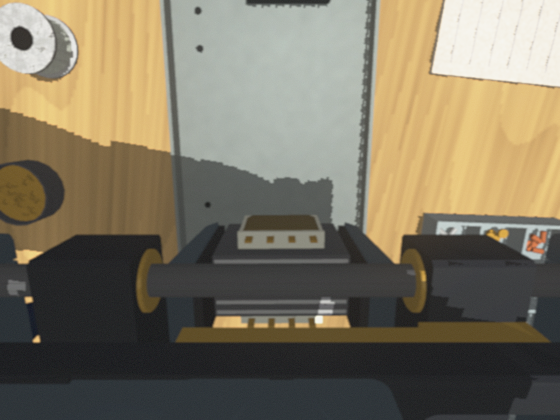

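The wrist view shows the chassis walls at columns ≈165–178 and ≈365–376, with the terminal block's edge at top (245–330, row 3). I'll refine the chassis pose from the outer rim edges.

```bash
python3 - <<'E'
from h import *
c=load('w2'); f=c['frame'].astype(int); d=f[:,:,0]-f[:,:,2]
L=[];R=[]
for r in range(4,200,4):
    w=d[r]>25
    l=np.where(w[130:200])[0]; rr=np.where(w[350:410])[0]
    if len(l): L.append((130+l.max()+1,r))
    if len(rr) and r<200: R.append((350+rr.min(),r))
out=[]
for n,P in(('L',L),('R',R)):
    p=ray(c,P,.026)[:,:2]
    v=cv2.fitLine(p.astype(np.float32),cv2.DIST_HUBER,0,.001,.01).ravel(); 
    if v[1]<0:v[:2]*=-1
    print(n,P[0],P[20],P[-1],v, np.degrees(np.arctan2(-v[0],v[1]))); out.append(v)
a=np.mean([np.arctan2(-v[0],v[1]) for v in out]); ex=np.array([np.cos(a),np.sin(a)]); 
xs=[v[2:]@ex for v in out]; print(np.degrees(a),'width',xs[1]-xs[0],'centre x along ex',np.mean(xs), 'assumed',np.array([.652,-.0465])@ex)
# terminal block: centre col from row 2
k=c['frame'].sum(2); r=2; dk=np.where(k[r,200:350]<90)[0]+200; print(dk.min(),dk.max())
print(ray(c,[(dk.min(),4),(dk.max(),4)],.028))
print(c['frame'][100,120:190:5].tolist())
E
```

```text
L (np.int64(161), 4) (np.int64(167), 84) (np.int64(174), 196) [-0.15162243  0.9884385   0.56727123 -0.02848229] 8.720961
R (np.int64(380), 4) (np.int64(375), 84) (np.int64(368), 196) [-0.15388097  0.9880894   0.7393513  -0.00122572] 8.851902
8.786431 width 0.17422414 centre x along ex 0.6433754 assumed 0.6372455340251327Traceback (most recent call last):
  File "<stdin>", line 18, in <module>
    return umr_minimum(a, axis, None, out, keepdims, initial, where)
ValueError: zero-size array to reduction operation minimum which has no identity
```

```bash
python3 - <<'E'
from h import *
c=load('w2'); print([ (r,c['frame'][r,288].tolist()) for r in range(0,10)])
a=np.radians(8.8); ex=np.array([np.cos(a),np.sin(a)]); ey=np.array([-ex[1],ex[0]])
for r in(3,4,5):
  for z in (.006,): print(r, ray(c,[(288,r)],z)[0,:2]@ey-.105)
cols=[k for k in range(230,345) if c['frame'][1,k].sum()<150]; print(cols[0],cols[-1], (ray(c,[(cols[0],1),(cols[-1],1)],.017)[:,:2]@ex), 'expect mean', .6434+.015)
t=load('top')
# filter top inner edge: crop px (585..)/5 ; corners of filter top in crop: (588,115),(680,108),(695,235),(600,235)
q=ray(t,np.array([(588,115),(682,106),(695,228),(603,236)])/5+[220,105],.034)[:,:2].mean(0); print('filter',q@ex-.015,q@ey+.12)
q=ray(t,np.array([(66,178),(135,172),(152,318),(82,326)])/5+[220,105],.028)[:,:2].mean(0); print('term',q@ex-.015,q@ey-.12)
s=telemetry.sense(); print(s['ee_pos'][:2]@ex,s['ee_pos'][:2]@ey)
E
```

```text
[(0, [44, 47, 44]), (1, [43, 45, 44]), (2, [49, 49, 49]), (3, [72, 75, 71]), (4, [120, 124, 120]), (5, [161, 167, 160]), (6, [171, 179, 171]), (7, [174, 182, 174]), (8, [176, 184, 176]), (9, [180, 189, 179])]
3 -0.14396520668814522
4 -0.1447278988383875
5 -0.14549151921245862
249 327 [0.62569711 0.68942016] expect mean 0.6584
filter 0.6396381158867167 -0.14494919276006907
term 0.6367518035544333 -0.14661109467993927
0.6514073672796881 -0.20300543987767394
```

Request:
servo_tool(moves=[{"x": -0.002, "y": 0.028, "z": 0.1, "roll": 0.009}, {"x": -0.002, "y": 0.028, "z": 0.25, "roll": 0.009}, {"x": -0.002, "y": 0.028, "z": 0.4, "roll": 0.009}, {"x": -0.002, "y": 0.028, "z": 0.52, "roll": 0.009}, {"x": -0.002, "y": 0.028, "z": 0.6, "roll": 0.009}, {"x": -0.002, "y": 0.028, "z": 0.66, "roll": 0.009}, {"x": -0.002, "y": 0.028, "z": 0.7, "roll": 0.009}, {"x": -0.002, "y": 0.028, "z": 0.72, "roll": 0.009}, {"x": -0.002, "y": 0.028, "z": 0.725, "roll": 0.009}, {"x": -0.002, "y": 0.028, "z": 0.725, "roll": 0.009}])

```text
time_s: 7.35
ee_pos: [0.6813, -0.1012, 0.0233]
tool_rot: [[-0.152, 0.988, 0.001], [0.988, 0.152, -0.0], [-0.0, 0.001, -1.0]]
ft_force: [0.5, 0.0, -3.2]
finger_gap: 0.057
grasp_force: 35.0
```

Request:
servo_tool(moves=[{"x": 0, "y": 0, "z": 0.007, "roll": 0}, {"x": 0, "y": 0, "z": 0.014, "roll": 0}, {"x": 0, "y": 0, "z": 0.02, "roll": 0}, {"x": 0, "y": 0, "z": 0.022, "roll": 0}])

```text
time_s: 7.75
ee_pos: [0.6811, -0.1012, 0.0189]
tool_rot: [[-0.152, 0.988, -0.0], [0.988, 0.152, -0.0], [-0.0, -0.0, -1.0]]
ft_force: [-5.3, 1.5, 10.7]
finger_gap: 0.0566
grasp_force: 35.0
```

Request:
servo_tool(moves=[{"x": 0, "y": 0, "z": 0, "roll": 0}, {"x": 0, "y": 0, "z": 0, "roll": 0}, {"x": 0, "y": 0, "z": 0, "roll": 0}, {"x": 0, "y": 0, "z": -0.1, "roll": 0}, {"x": 0, "y": 0, "z": -0.3, "roll": 0}, {"x": 0, "y": 0, "z": -0.5, "roll": 0}, {"x": 0, "y": 0, "z": -0.7, "roll": 0}, {"x": 0, "y": 0, "z": -0.75, "roll": 0}, {"x": 0, "y": 0, "z": -0.75, "roll": 0}], jaw=-0.65)

```text
time_s: 8.65
ee_pos: [0.6821, -0.1013, 0.1714]
tool_rot: [[-0.152, 0.988, 0.004], [0.988, 0.152, -0.001], [-0.001, 0.004, -1.0]]
ft_force: [0.5, 0.0, -0.6]
finger_gap: 0.0752
grasp_force: 0.0
```

```bash
python3 - <<'E'
from h import *
s=telemetry.sense(); print(s['ee_pos'],s['finger_gap'],s['time_s'])
plan([(.447,.13,.17,56,45)])
E
```

```text
[ 0.68208363 -0.10132663  0.17141099] 0.07517011163906683 8.65
{'x': np.float64(0.785), 'y': np.float64(-0.586), 'z': np.float64(0.004), 'roll': np.float64(-0.98)} rows 4.4
{'x': np.float64(0.662), 'y': np.float64(-0.1), 'z': np.float64(0.003), 'roll': np.float64(-0.67)} rows 3.0
end [0.447  0.1301 0.17  ] 56.0 q6 -0.33
```

Request:
servo_tool(moves=[{"x": 0.785, "y": -0.586, "z": 0.004, "roll": -0.98}, {"x": 0.785, "y": -0.586, "z": 0.004, "roll": -0.98}, {"x": 0.785, "y": -0.586, "z": 0.004, "roll": -0.98}, {"x": 0.785, "y": -0.586, "z": 0.004, "roll": -0.98}, {"x": 0.785, "y": -0.586, "z": 0.004, "roll": -0.98}], jaw=-1)

```text
time_s: 9.15
ee_pos: [0.5365, 0.0387, 0.1658]
tool_rot: [[-0.602, 0.798, -0.005], [0.798, 0.602, 0.0], [0.003, -0.004, -1.0]]
ft_force: [1.0, -0.3, 0.3]
finger_gap: 0.0912
grasp_force: 0.0
```

Request:
servo_tool(moves=[{"x": 0.662, "y": -0.1, "z": 0.003, "roll": -0.67}, {"x": 0.662, "y": -0.1, "z": 0.003, "roll": -0.67}, {"x": 0.662, "y": -0.1, "z": 0.003, "roll": -0.67}, {"x": 0.662, "y": -0.1, "z": 0.003, "roll": -0.67}, {"x": 0.662, "y": -0.1, "z": 0.003, "roll": -0.67}, {"x": 0.662, "y": -0.1, "z": 0.003, "roll": -0.67}])

```text
time_s: 9.75
ee_pos: [0.4465, 0.1298, 0.1666]
tool_rot: [[-0.828, 0.56, -0.0], [0.56, 0.828, -0.0], [0.0, -0.0, -1.0]]
ft_force: [-0.2, 0.3, 0.7]
finger_gap: 0.0908
grasp_force: 0.0
```

```bash
python3 - <<'E'
from h import *
s,c=wrist('w3'); print(s['ee_pos'],np.degrees(np.arctan2(s['tool_rot'][1,1],s['tool_rot'][0,1])),s['q'].round(2),s['time_s'])
f=c['frame'].astype(int); m=((f[:,:,0]-f[:,:,2])<18).astype(np.uint8)*255; m[240:]=0
m=cv2.morphologyEx(m,cv2.MORPH_CLOSE,np.ones((5,5)))
cs,_=cv2.findContours(m,cv2.RETR_EXTERNAL,cv2.CHAIN_APPROX_NONE)
for k in cs:
    if cv2.contourArea(k)>400:
        print(cv2.minAreaRect(k)); p=((ray(c,cv2.convexHull(k)[:,0],.035)-s['ee_pos'])@s['tool_rot'])[:,:2]; print(cv2.minAreaRect((p*1000).astype(np.float32)))
E
```

```text
[0.4465448  0.12975308 0.16664098] 55.94172958529097 [ 0.23  0.07  2.22 -0.    0.84 -0.74] 9.75
((288.0, 197.5), (59.0, 56.0), 90.0)
((1.0760173797607422, 6.549720764160156), (52.68857955932617, 48.32590103149414), 0.05601397529244423)
((427.8887023925781, 84.24403381347656), (55.54254913330078, 62.36077117919922), 66.50143432617188)
((94.48585510253906, 119.01419830322266), (45.22127914428711, 44.53874206542969), 66.63029479980469)
((258.5, 34.0), (19.0, 44.0), 0.0)
((132.5657196044922, -16.989253997802734), (31.73377227783203, 14.832344055175781), 0.5611632466316223)
```

View pics/w3.png

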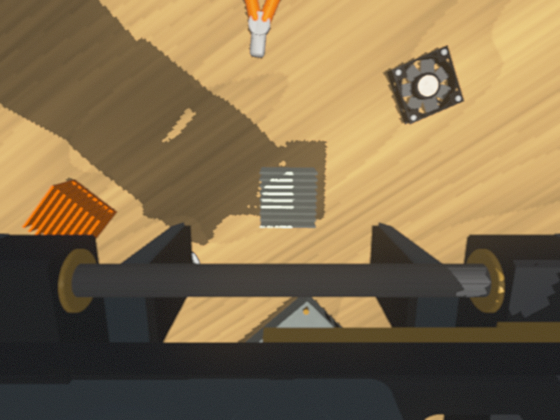

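The wrist view shows the bare aluminium heat sink at (288,198), square to the fingers, with its fins along the closing line. The orange decoy is at (70,210) and the fan at (425,85).

Request:
servo_tool(moves=[{"x": 0, "y": 0.032, "z": 0.2, "roll": 0}, {"x": 0, "y": 0.032, "z": 0.4, "roll": 0}, {"x": 0, "y": 0.032, "z": 0.5, "roll": 0}, {"x": 0, "y": 0.032, "z": 0.6, "roll": 0}, {"x": 0, "y": 0.032, "z": 0.7, "roll": 0}, {"x": 0, "y": 0.032, "z": 0.77, "roll": 0}, {"x": 0, "y": 0.032, "z": 0.79, "roll": 0}, {"x": 0, "y": 0.032, "z": 0.79, "roll": 0}])

```text
time_s: 10.6
ee_pos: [0.4496, 0.1351, 0.0085]
tool_rot: [[-0.828, 0.56, -0.001], [0.56, 0.828, -0.0], [0.001, -0.001, -1.0]]
ft_force: [0.5, 0.3, 0.9]
finger_gap: 0.0914
grasp_force: 0.0
```

Request:
servo_tool(moves=[{"x": 0, "y": 0, "z": 0, "roll": 0}, {"x": 0, "y": 0, "z": 0, "roll": 0}, {"x": 0, "y": 0, "z": 0, "roll": 0}, {"x": 0, "y": 0, "z": 0, "roll": 0}, {"x": 0, "y": 0, "z": 0, "roll": 0}, {"x": 0, "y": 0, "z": 0, "roll": 0}, {"x": 0, "y": 0, "z": 0, "roll": 0}], jaw=1, newtons=20)

```text
time_s: 11.3
ee_pos: [0.4496, 0.1356, 0.0091]
tool_rot: [[-0.829, 0.559, 0.0], [0.559, 0.829, 0.0], [-0.0, 0.0, -1.0]]
ft_force: [-2.1, 0.3, 5.5]
finger_gap: 0.0503
grasp_force: 20.0
```

Request:
servo_tool(moves=[{"x": 0, "y": 0, "z": -0.05, "roll": 0}, {"x": 0, "y": 0, "z": -0.2, "roll": 0}, {"x": 0, "y": 0, "z": -0.35, "roll": 0}, {"x": 0, "y": 0, "z": -0.5, "roll": 0}, {"x": 0, "y": 0, "z": -0.65, "roll": 0}, {"x": 0, "y": 0, "z": -0.75, "roll": 0}, {"x": 0, "y": 0, "z": -0.8, "roll": 0}, {"x": 0, "y": 0, "z": -0.8, "roll": 0}])

```text
time_s: 12.1
ee_pos: [0.45, 0.1357, 0.1701]
tool_rot: [[-0.829, 0.559, 0.002], [0.559, 0.829, 0.001], [-0.001, 0.002, -1.0]]
ft_force: [0.6, 1.0, -1.4]
finger_gap: 0.0499
grasp_force: 20.0
```

```bash
sed -i 's/C=(.652,-.0465),deg=9.0/C=(.6566,-.0451),deg=8.8/' h.py
python3 - <<'E'
from h import *
s=telemetry.sense(); print(s['finger_gap'],s['grasp_force'],s['time_s'],s['ft_force'],s['ee_pos'])
a=chas(.015,.06125); print(a)
plan([(a[0],a[1],.165,8.8,35)])
E
```

```text
0.04990949643987864 19.970194101333618 12.1 [ 0.60594401  0.99474642 -1.37765786] [0.4499797  0.13570188 0.17008512]
[0.66205304 0.01772378]
{'x': np.float64(-0.719), 'y': np.float64(0.062), 'z': np.float64(0.015), 'roll': np.float64(0.98)} rows 4.1
{'x': np.float64(-0.413), 'y': np.float64(0.267), 'z': np.float64(0.01), 'roll': np.float64(0.668)} rows 2.8
end [0.662  0.0176 0.1651] 8.8 q6 -0.73
```

Request:
servo_tool(moves=[{"x": -0.14, "y": 0.012, "z": 0, "roll": 0.196}, {"x": -0.29, "y": 0.025, "z": 0, "roll": 0.392}, {"x": -0.43, "y": 0.037, "z": 0, "roll": 0.588}, {"x": -0.575, "y": 0.05, "z": 0.01, "roll": 0.784}, {"x": -0.719, "y": 0.062, "z": 0.015, "roll": 0.98}])

```text
time_s: 12.6
ee_pos: [0.5758, 0.0647, 0.1641]
tool_rot: [[-0.465, 0.885, -0.002], [0.885, 0.465, -0.0], [0.001, -0.002, -1.0]]
ft_force: [0.0, 0.0, -0.9]
finger_gap: 0.0495
grasp_force: 20.0
```

Request:
servo_tool(moves=[{"x": -0.14, "y": 0.09, "z": 0, "roll": 0.22}, {"x": -0.28, "y": 0.18, "z": 0.01, "roll": 0.44}, {"x": -0.36, "y": 0.24, "z": 0.01, "roll": 0.6}, {"x": -0.413, "y": 0.267, "z": 0.01, "roll": 0.668}, {"x": -0.413, "y": 0.267, "z": 0.01, "roll": 0.668}, {"x": -0.413, "y": 0.267, "z": 0.01, "roll": 0.668}, {"x": -0.413, "y": 0.267, "z": 0.01, "roll": 0.668}])

```text
time_s: 13.3
ee_pos: [0.6605, 0.018, 0.1636]
tool_rot: [[-0.155, 0.988, -0.001], [0.988, 0.155, 0.0], [0.0, -0.001, -1.0]]
ft_force: [-0.7, 0.3, -1.5]
finger_gap: 0.0501
grasp_force: 20.0
```

```bash
python3 - <<'E'
from h import *
s,c=wrist('w4'); print(s['ee_pos'],s['time_s'],s['finger_gap'])
a=chas(.015,.06125); plan([(a[0],a[1],.0091+.006,8.8,35)])
E
```

```text
[0.66050529 0.01802821 0.16361083] 13.3 0.0500556111603982
{'x': np.float64(-0.003), 'y': np.float64(0.007), 'z': np.float64(0.744), 'roll': np.float64(0.003)} rows 4.3
end [0.6621 0.0176 0.015 ] 8.8 q6 -0.16
```

View pics/w4.png

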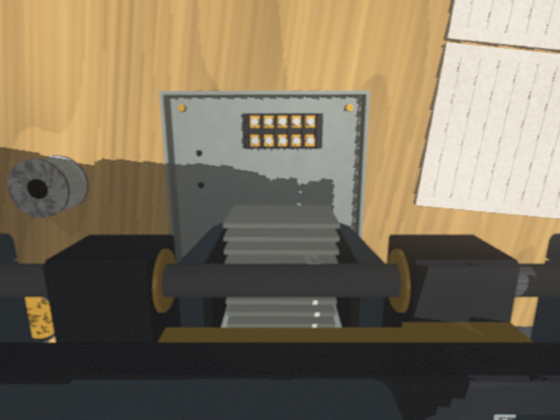

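The terminal block is clearly visible at (282,132) and the far rim at row 92. I'll use both to check the row axis before lowering.

```bash
python3 - <<'E'
from h import *
c=load('w4'); a=np.radians(8.8); ex=np.array([np.cos(a),np.sin(a)]); ey=np.array([-ex[1],ex[0]]); C=np.array([.6566,-.0451])
g=lambda uv,z:[(round((p[:2]-C)@ex,4),round((p[:2]-C)@ey,4)) for p in ray(c,uv,z)]
print('term top corners',g([(243,114),(321,114),(322,148),(242,148)],.028)); print('rim corners',g([(162,93),(368,93)],.026))
s=telemetry.sense(); print('hs',g([(231,206),(335,206)],s['ee_pos'][2]-.0091+.035), (s['ee_pos'][:2]-C)@ex,(s['ee_pos'][:2]-C)@ey)
E
```

```text
term top corners [(np.float64(-0.0173), np.float64(0.1347)), (np.float64(0.048), np.float64(0.1348)), (np.float64(0.0496), np.float64(0.1066)), (np.float64(-0.0188), np.float64(0.1066))]
rim corners [(np.float64(-0.0844), np.float64(0.1516)), (np.float64(0.0868), np.float64(0.1517))]
hs [(np.float64(-0.0064), np.float64(0.094)), (np.float64(0.0371), np.float64(0.094))] 0.01365377282298472 0.061761170967982816
```

Request:
servo_tool(moves=[{"x": -0.003, "y": 0.007, "z": 0.1, "roll": 0.003}, {"x": -0.003, "y": 0.007, "z": 0.25, "roll": 0.003}, {"x": -0.003, "y": 0.007, "z": 0.4, "roll": 0.003}, {"x": -0.003, "y": 0.007, "z": 0.52, "roll": 0.003}, {"x": -0.003, "y": 0.007, "z": 0.6, "roll": 0.003}, {"x": -0.003, "y": 0.007, "z": 0.66, "roll": 0.003}, {"x": -0.003, "y": 0.007, "z": 0.7, "roll": 0.003}, {"x": -0.003, "y": 0.007, "z": 0.72, "roll": 0.003}, {"x": -0.003, "y": 0.007, "z": 0.728, "roll": 0.003}, {"x": -0.003, "y": 0.007, "z": 0.728, "roll": 0.003}])

```text
time_s: 14.35
ee_pos: [0.6633, 0.0171, 0.0188]
tool_rot: [[-0.151, 0.988, 0.001], [0.988, 0.151, 0.0], [-0.0, 0.001, -1.0]]
ft_force: [-0.1, 0.5, 0.1]
finger_gap: 0.0498
grasp_force: 20.0
```

Request:
servo_tool(moves=[{"x": 0, "y": 0, "z": 0.007, "roll": 0}, {"x": 0, "y": 0, "z": 0.014, "roll": 0}, {"x": 0, "y": 0, "z": 0.019, "roll": 0}, {"x": 0, "y": 0, "z": 0.019, "roll": 0}])

```text
time_s: 14.75
ee_pos: [0.6632, 0.0171, 0.0151]
tool_rot: [[-0.151, 0.988, 0.0], [0.988, 0.151, 0.0], [-0.0, 0.0, -1.0]]
ft_force: [-2.8, -0.8, 7.0]
finger_gap: 0.0498
grasp_force: 20.0
```

Request:
servo_tool(moves=[{"x": 0, "y": 0, "z": 0, "roll": 0}, {"x": 0, "y": 0, "z": 0, "roll": 0}, {"x": 0, "y": 0, "z": 0, "roll": 0}, {"x": 0, "y": 0, "z": -0.1, "roll": 0}, {"x": 0, "y": 0, "z": -0.3, "roll": 0}, {"x": 0, "y": 0, "z": -0.5, "roll": 0}, {"x": 0, "y": 0, "z": -0.7, "roll": 0}, {"x": 0, "y": 0, "z": -0.8, "roll": 0}], jaw=-0.55)

```text
time_s: 15.55
ee_pos: [0.6643, 0.0171, 0.1783]
tool_rot: [[-0.151, 0.988, 0.004], [0.988, 0.151, -0.0], [-0.001, 0.004, -1.0]]
ft_force: [1.3, -0.1, 0.2]
finger_gap: 0.0708
grasp_force: 0.0
```

```bash
python3 - <<'E'
from h import *
s=telemetry.sense(); print(s['ee_pos'],s['finger_gap'],s['time_s'])
plan([(.432,-.271,.175,8.8,45)])
E
```

```text
[0.66429066 0.01712403 0.17826877] 0.07079388436203779 15.55
{'x': np.float64(-0.895), 'y': np.float64(-0.98), 'z': np.float64(0.012), 'roll': np.float64(-0.002)} rows 5.9
{'x': np.float64(-0.353), 'y': np.float64(-0.387), 'z': np.float64(0.004), 'roll': np.float64(-0.001)} rows 2.3
end [ 0.4319 -0.2711  0.1751] 8.8 q6 -0.16
```

Request:
servo_tool(moves=[{"x": -0.895, "y": -0.98, "z": 0.012, "roll": 0}, {"x": -0.895, "y": -0.98, "z": 0.012, "roll": 0}, {"x": -0.895, "y": -0.98, "z": 0.012, "roll": 0}, {"x": -0.895, "y": -0.98, "z": 0.012, "roll": 0}, {"x": -0.895, "y": -0.98, "z": 0.012, "roll": 0}, {"x": -0.895, "y": -0.98, "z": 0.012, "roll": 0}, {"x": -0.895, "y": -0.98, "z": 0.012, "roll": 0}], jaw=-1)

```text
time_s: 16.25
ee_pos: [0.4954, -0.1908, 0.1723]
tool_rot: [[-0.149, 0.989, 0.0], [0.989, 0.149, -0.0], [-0.0, 0.0, -1.0]]
ft_force: [-0.2, 1.0, -0.2]
finger_gap: 0.091
grasp_force: 0.0
```

Request:
servo_tool(moves=[{"x": -0.353, "y": -0.387, "z": 0.004, "roll": 0}, {"x": -0.353, "y": -0.387, "z": 0.004, "roll": 0}, {"x": -0.353, "y": -0.387, "z": 0.004, "roll": 0}, {"x": -0.353, "y": -0.387, "z": 0.004, "roll": 0}, {"x": -0.353, "y": -0.387, "z": 0.004, "roll": 0}, {"x": -0.353, "y": -0.387, "z": 0.004, "roll": 0}])

```text
time_s: 16.85
ee_pos: [0.4316, -0.27, 0.1713]
tool_rot: [[-0.153, 0.988, 0.0], [0.988, 0.153, 0.0], [0.0, 0.0, -1.0]]
ft_force: [1.0, 0.1, -0.5]
finger_gap: 0.0909
grasp_force: 0.0
```

```bash
python3 - <<'E'
from h import *
s,c=wrist('w5'); print(s['ee_pos'],s['q'].round(2),s['time_s'])
f=c['frame'].astype(int); m=((f[:,:,0]-f[:,:,2])<18).astype(np.uint8)*255; m[240:]=0
m=cv2.morphologyEx(m,cv2.MORPH_CLOSE,np.ones((5,5)))
cs,_=cv2.findContours(m,cv2.RETR_EXTERNAL,cv2.CHAIN_APPROX_NONE)
for k in cs:
    if cv2.contourArea(k)>400: print(cv2.boundingRect(k),cv2.contourArea(k))
E
```

```text
[ 0.43159442 -0.27000016  0.17134153] [-0.6   0.14  2.14  0.    0.86 -0.76] 16.85
(266, 182, 39, 45) 1304.5
(144, 95, 88, 38) 457.5
(460, 0, 100, 158) 14138.5
```

View pics/w5.png

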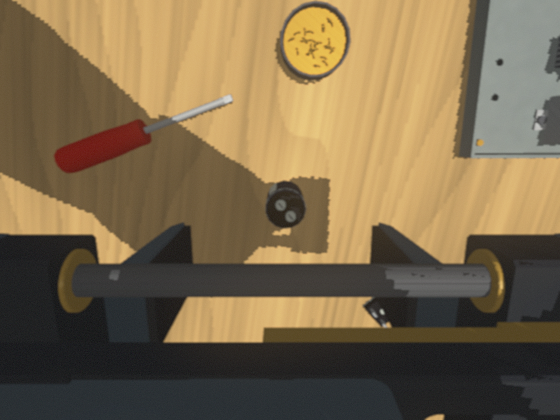

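The wrist view shows the capacitor with its top circle at (286,208). The tin at (314,40) is well clear.

```bash
python3 - <<'E'
from h import *
s=telemetry.sense(); c=load('w5'); q=ray(c,[(285.5,207.5),(266,207.5),(305,207.5)],.05); print(((q-s['ee_pos'])@s['tool_rot']).round(4))
plan([(q[0,0],q[0,1],.012,None,30)])
E
```

```text
[[-0.0041  0.0051  0.1213]
 [-0.0041 -0.0114  0.1213]
 [-0.0041  0.0217  0.1213]]
{'x': np.float64(-0.02), 'y': np.float64(0.026), 'z': np.float64(0.797), 'roll': np.float64(-0.0)} rows 5.3
end [ 0.4372 -0.2732  0.0119] 8.8 q6 -0.76
```

Request:
servo_tool(moves=[{"x": -0.02, "y": 0.026, "z": 0.2, "roll": 0}, {"x": -0.02, "y": 0.026, "z": 0.4, "roll": 0}, {"x": -0.02, "y": 0.026, "z": 0.5, "roll": 0}, {"x": -0.02, "y": 0.026, "z": 0.6, "roll": 0}, {"x": -0.02, "y": 0.026, "z": 0.7, "roll": 0}, {"x": -0.02, "y": 0.026, "z": 0.77, "roll": 0}, {"x": -0.02, "y": 0.026, "z": 0.795, "roll": 0}, {"x": -0.02, "y": 0.026, "z": 0.795, "roll": 0}])

```text
time_s: 17.7
ee_pos: [0.4364, -0.2738, 0.012]
tool_rot: [[-0.152, 0.988, -0.001], [0.988, 0.152, 0.0], [0.001, -0.001, -1.0]]
ft_force: [0.0, 0.5, 0.3]
finger_gap: 0.0915
grasp_force: 0.0
```

Request:
servo_tool(moves=[{"x": 0, "y": 0, "z": 0, "roll": 0}, {"x": 0, "y": 0, "z": 0, "roll": 0}, {"x": 0, "y": 0, "z": 0, "roll": 0}, {"x": 0, "y": 0, "z": 0, "roll": 0}, {"x": 0, "y": 0, "z": 0, "roll": 0}, {"x": 0, "y": 0, "z": 0, "roll": 0}, {"x": 0, "y": 0, "z": 0, "roll": 0}, {"x": 0, "y": 0, "z": 0, "roll": 0}], jaw=1, newtons=20)

```text
time_s: 18.5
ee_pos: [0.4363, -0.2741, 0.0123]
tool_rot: [[-0.151, 0.988, -0.0], [0.988, 0.151, 0.0], [0.0, -0.0, -1.0]]
ft_force: [-0.1, 0.4, 1.2]
finger_gap: 0.0348
grasp_force: 20.0
```

Request:
servo_tool(moves=[{"x": 0, "y": 0, "z": -0.05, "roll": 0}, {"x": 0, "y": 0, "z": -0.2, "roll": 0}, {"x": 0, "y": 0, "z": -0.35, "roll": 0}, {"x": 0, "y": 0, "z": -0.5, "roll": 0}, {"x": 0, "y": 0, "z": -0.65, "roll": 0}, {"x": 0, "y": 0, "z": -0.78, "roll": 0}, {"x": 0, "y": 0, "z": -0.85, "roll": 0}, {"x": 0, "y": 0, "z": -0.85, "roll": 0}])

```text
time_s: 19.3
ee_pos: [0.437, -0.2747, 0.1842]
tool_rot: [[-0.151, 0.988, 0.003], [0.988, 0.151, -0.002], [-0.002, 0.002, -1.0]]
ft_force: [0.3, -0.3, -1.4]
finger_gap: 0.0346
grasp_force: 20.0
```

```bash
python3 - <<'E'
from h import *
s=telemetry.sense(); print(s['finger_gap'],s['grasp_force'],s['time_s'],s['ft_force'],s['ee_pos'])
a=chas(.015,.0); print(a)
plan([(a[0],a[1],.18,8.8,35)])
E
```

```text
0.03457210353077665 19.99996930360794 19.3 [ 0.33773561 -0.3082113  -1.39379974] [ 0.43703836 -0.27467829  0.18417602]
[ 0.67142343 -0.04280521]
{'x': np.float64(0.712), 'y': np.float64(0.98), 'z': np.float64(0.015), 'roll': np.float64(-0.002)} rows 6.9
{'x': np.float64(0.256), 'y': np.float64(0.354), 'z': np.float64(0.006), 'roll': np.float64(-0.001)} rows 2.5
end [ 0.6714 -0.0428  0.18  ] 8.8 q6 -0.76
```

Request:
servo_tool(moves=[{"x": 0.1, "y": 0.14, "z": 0, "roll": 0}, {"x": 0.2, "y": 0.28, "z": 0, "roll": 0}, {"x": 0.3, "y": 0.42, "z": 0, "roll": 0}, {"x": 0.4, "y": 0.56, "z": 0, "roll": 0}, {"x": 0.5, "y": 0.7, "z": 0, "roll": 0}, {"x": 0.6, "y": 0.84, "z": 0.01, "roll": 0}, {"x": 0.712, "y": 0.98, "z": 0.015, "roll": 0}])

```text
time_s: 20.0
ee_pos: [0.6086, -0.1025, 0.1774]
tool_rot: [[-0.151, 0.988, -0.002], [0.988, 0.151, 0.0], [0.001, -0.002, -1.0]]
ft_force: [-1.0, -0.7, -0.8]
finger_gap: 0.0345
grasp_force: 20.0
```

Request:
servo_tool(moves=[{"x": 0.09, "y": 0.12, "z": 0, "roll": 0}, {"x": 0.18, "y": 0.24, "z": 0, "roll": 0}, {"x": 0.23, "y": 0.32, "z": 0.006, "roll": 0}, {"x": 0.256, "y": 0.354, "z": 0.006, "roll": 0}, {"x": 0.256, "y": 0.354, "z": 0.006, "roll": 0}, {"x": 0.256, "y": 0.354, "z": 0.006, "roll": 0}])

```text
time_s: 20.6
ee_pos: [0.6699, -0.0431, 0.1777]
tool_rot: [[-0.151, 0.989, -0.001], [0.989, 0.151, -0.0], [0.0, -0.001, -1.0]]
ft_force: [-0.7, -0.5, -0.4]
finger_gap: 0.035
grasp_force: 20.0
```

```bash
python3 - <<'E'
from h import *
s,c=wrist('w6'); print(s['ee_pos'],s['time_s'],s['finger_gap'])
a=chas(.015,.0); plan([(a[0],a[1],.0123+.006,8.8,35)])
# where is the heat sink top?
f=c['frame']; cv2.imwrite('pics/w6.png',f[:,:,::-1])
E
```

```text
[ 0.66990322 -0.04305159  0.17765701] 20.6 0.03498987203056049
{'x': np.float64(0.001), 'y': np.float64(0.008), 'z': np.float64(0.798), 'roll': np.float64(-0.005)} rows 4.6
end [ 0.6714 -0.0428  0.0183] 8.8 q6 -0.25
```

View pics/w6.png

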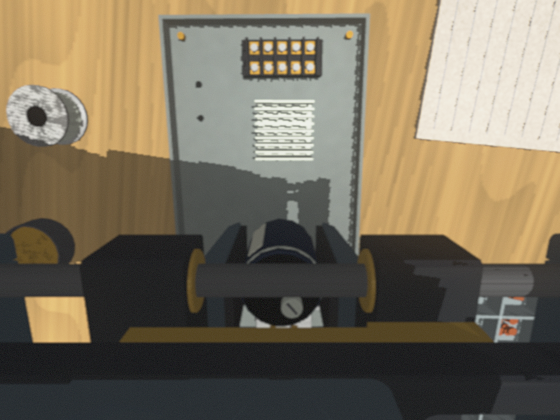

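The heat sink sits square in the chassis at (283,130), in line with the terminal block at (282,58). The capacitor is held upright. Lower it and measure the heat sink's centre for the fan.

Request:
servo_tool(moves=[{"x": 0, "y": 0.008, "z": 0.1, "roll": 0}, {"x": 0, "y": 0.008, "z": 0.25, "roll": 0}, {"x": 0, "y": 0.008, "z": 0.4, "roll": 0}, {"x": 0, "y": 0.008, "z": 0.54, "roll": 0}, {"x": 0, "y": 0.008, "z": 0.64, "roll": 0}, {"x": 0, "y": 0.008, "z": 0.71, "roll": 0}, {"x": 0, "y": 0.008, "z": 0.75, "roll": 0}, {"x": 0, "y": 0.008, "z": 0.77, "roll": 0}, {"x": 0, "y": 0.008, "z": 0.78, "roll": 0}, {"x": 0, "y": 0.008, "z": 0.78, "roll": 0}])

```text
time_s: 21.65
ee_pos: [0.6727, -0.0422, 0.0227]
tool_rot: [[-0.151, 0.988, 0.001], [0.988, 0.151, -0.0], [-0.0, 0.001, -1.0]]
ft_force: [-0.3, -0.4, -0.2]
finger_gap: 0.0345
grasp_force: 20.0
```

```bash
python3 - <<'E'
from h import *
c=load('w6'); a=np.radians(8.8); ex=np.array([np.cos(a),np.sin(a)]); ey=np.array([-ex[1],ex[0]]); C=np.array([.6566,-.0451])
g=lambda uv,z:[(round((p[:2]-C)@ex,4),round((p[:2]-C)@ey,4)) for p in ray(c,uv,z)]
f=c['frame'][:,:,::-1].astype(int); m=(f.sum(2)>560).astype(np.uint8); m[:95]=0;m[170:]=0;m[:,:240]=0;m[:,330:]=0
x,y,w,h=cv2.boundingRect(cv2.morphologyEx(m,cv2.MORPH_CLOSE,np.ones((3,3)))); print(x,y,w,h)
print('hs top corners',g([(x,y),(x+w,y),(x+w,y+h),(x,y+h)],.041))
s=telemetry.sense(); print(s['ee_pos'],s['ft_force'])
E
```

```text
254 99 61 62
hs top corners [(np.float64(-0.0077), np.float64(0.0851)), (np.float64(0.043), np.float64(0.0849)), (np.float64(0.0441), np.float64(0.0335)), (np.float64(-0.0088), np.float64(0.0337))]
[ 0.67269384 -0.04219737  0.02271972] [-0.27205015 -0.44999749 -0.17616783]
```

Request:
servo_tool(moves=[{"x": 0, "y": 0, "z": 0.007, "roll": 0}, {"x": 0, "y": 0, "z": 0.014, "roll": 0}, {"x": 0, "y": 0, "z": 0.02, "roll": 0}, {"x": 0, "y": 0, "z": 0.022, "roll": 0}, {"x": 0, "y": 0, "z": 0.022, "roll": 0}])

```text
time_s: 22.15
ee_pos: [0.6725, -0.0422, 0.0183]
tool_rot: [[-0.151, 0.988, 0.0], [0.988, 0.151, -0.0], [-0.0, 0.0, -1.0]]
ft_force: [-3.6, -0.1, 7.2]
finger_gap: 0.0348
grasp_force: 20.0
```

Request:
servo_tool(moves=[{"x": 0, "y": 0, "z": 0, "roll": 0}, {"x": 0, "y": 0, "z": 0, "roll": 0}, {"x": 0, "y": 0, "z": 0, "roll": 0}, {"x": 0, "y": 0, "z": -0.1, "roll": 0}, {"x": 0, "y": 0, "z": -0.3, "roll": 0}, {"x": 0, "y": 0, "z": -0.5, "roll": 0}, {"x": 0, "y": 0, "z": -0.7, "roll": 0}, {"x": 0, "y": 0, "z": -0.78, "roll": 0}], jaw=-0.2)

```text
time_s: 22.95
ee_pos: [0.6739, -0.0423, 0.1778]
tool_rot: [[-0.151, 0.988, 0.005], [0.988, 0.151, -0.0], [-0.001, 0.004, -1.0]]
ft_force: [0.2, 0.3, 0.8]
finger_gap: 0.0551
grasp_force: 0.0
```

```bash
python3 - <<'E'
from h import *
s=telemetry.sense(); print(s['ee_pos'],s['finger_gap'],s['time_s'])
plan([(.556,-.375,.15,50,45)])
E
```

```text
[ 0.67387166 -0.04228771  0.17780496] 0.05506828661876748 22.95
{'x': np.float64(-0.98), 'y': np.float64(-0.526), 'z': np.float64(0.088), 'roll': np.float64(-0.908)} rows 5.0
{'x': np.float64(-0.382), 'y': np.float64(-0.529), 'z': np.float64(0.051), 'roll': np.float64(-0.533)} rows 2.9
end [ 0.5561 -0.375   0.15  ] 50.0 q6 -0.25
```

Request:
servo_tool(moves=[{"x": -0.98, "y": -0.526, "z": 0.088, "roll": -0.908}, {"x": -0.98, "y": -0.526, "z": 0.088, "roll": -0.908}, {"x": -0.98, "y": -0.526, "z": 0.088, "roll": -0.908}, {"x": -0.98, "y": -0.526, "z": 0.088, "roll": -0.908}, {"x": -0.98, "y": -0.526, "z": 0.088, "roll": -0.908}, {"x": -0.98, "y": -0.526, "z": 0.088, "roll": -0.908}], jaw=-0.5)

```text
time_s: 23.55
ee_pos: [0.5964, -0.2546, 0.1552]
tool_rot: [[-0.567, 0.824, -0.001], [0.824, 0.567, 0.0], [0.001, -0.001, -1.0]]
ft_force: [1.0, -0.4, 0.0]
finger_gap: 0.0686
grasp_force: 0.0
```

Request:
servo_tool(moves=[{"x": -0.382, "y": -0.529, "z": 0.051, "roll": -0.533}, {"x": -0.382, "y": -0.529, "z": 0.051, "roll": -0.533}, {"x": -0.382, "y": -0.529, "z": 0.051, "roll": -0.533}, {"x": -0.382, "y": -0.529, "z": 0.051, "roll": -0.533}, {"x": -0.382, "y": -0.529, "z": 0.051, "roll": -0.533}, {"x": -0.382, "y": -0.529, "z": 0.051, "roll": -0.533}])

```text
time_s: 24.15
ee_pos: [0.5549, -0.3737, 0.1457]
tool_rot: [[-0.766, 0.642, -0.0], [0.642, 0.766, 0.0], [0.001, 0.0, -1.0]]
ft_force: [0.9, 0.2, 0.3]
finger_gap: 0.0686
grasp_force: 0.0
```

```bash
python3 - <<'E'
from h import *
s,c=wrist('w7'); print(s['ee_pos'],np.degrees(np.arctan2(s['tool_rot'][1,1],s['tool_rot'][0,1])),s['time_s'])
f=c['frame'].astype(int); m=(f.sum(2)<150).astype(np.uint8)*255; m[235:]=0
m=cv2.morphologyEx(m,cv2.MORPH_CLOSE,np.ones((5,5)))
cs,_=cv2.findContours(m,cv2.RETR_EXTERNAL,cv2.CHAIN_APPROX_NONE)
for k in cs:
    if cv2.contourArea(k)>200:
        print(cv2.minAreaRect(k)); p=((ray(c,k[:,0],.01)-s['ee_pos'])@s['tool_rot'])[:,:2]; print(cv2.minAreaRect((p*1000).astype(np.float32)))
t=load('top')
E
```

```text
[ 0.55489608 -0.37371866  0.1456693 ] 50.029318127940364 24.15
((279.5, 201.5), (29.0, 29.0), 90.0)
((-2.938117027282715, -0.6528730392456055), (26.379987716674805, 25.76874542236328), 0.060491856187582016)
```

View pics/w7.png

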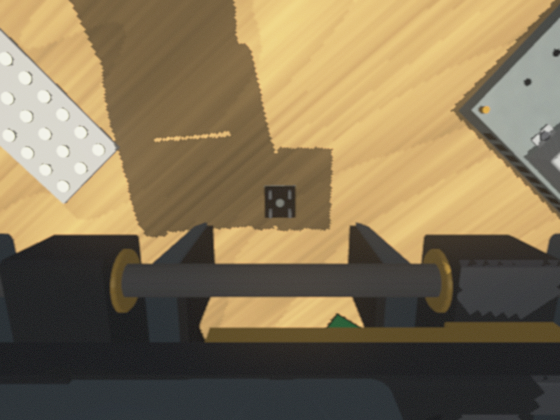

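The rectifier is at (280,202), square to the fingers. Grasp it.

Request:
servo_tool(moves=[{"x": -0.015, "y": -0.003, "z": 0.2, "roll": 0}, {"x": -0.015, "y": -0.003, "z": 0.35, "roll": 0}, {"x": -0.015, "y": -0.003, "z": 0.47, "roll": 0}, {"x": -0.015, "y": -0.003, "z": 0.57, "roll": 0}, {"x": -0.015, "y": -0.003, "z": 0.64, "roll": 0}, {"x": -0.015, "y": -0.003, "z": 0.69, "roll": 0}, {"x": -0.015, "y": -0.003, "z": 0.705, "roll": 0}, {"x": -0.015, "y": -0.003, "z": 0.705, "roll": 0}])

```text
time_s: 25.0
ee_pos: [0.5567, -0.3772, 0.0051]
tool_rot: [[-0.766, 0.643, 0.0], [0.643, 0.766, -0.0], [-0.0, 0.0, -1.0]]
ft_force: [-0.1, -0.2, -0.2]
finger_gap: 0.0686
grasp_force: 0.0
```

Request:
servo_tool(moves=[{"x": 0, "y": 0, "z": 0, "roll": 0}, {"x": 0, "y": 0, "z": 0, "roll": 0}, {"x": 0, "y": 0, "z": 0, "roll": 0}, {"x": 0, "y": 0, "z": 0, "roll": 0}, {"x": 0, "y": 0, "z": 0, "roll": 0}, {"x": 0, "y": 0, "z": 0, "roll": 0}, {"x": 0, "y": 0, "z": 0, "roll": 0}], jaw=1, newtons=15)

```text
time_s: 25.7
ee_pos: [0.5564, -0.3773, 0.005]
tool_rot: [[-0.766, 0.643, 0.0], [0.643, 0.766, -0.0], [-0.0, -0.0, -1.0]]
ft_force: [-0.3, 0.2, 3.1]
finger_gap: 0.028
grasp_force: 15.0
```

Request:
servo_tool(moves=[{"x": 0, "y": 0, "z": -0.05, "roll": 0}, {"x": 0, "y": 0, "z": -0.2, "roll": 0}, {"x": 0, "y": 0, "z": -0.35, "roll": 0}, {"x": 0, "y": 0, "z": -0.5, "roll": 0}, {"x": 0, "y": 0, "z": -0.65, "roll": 0}, {"x": 0, "y": 0, "z": -0.72, "roll": 0}, {"x": 0, "y": 0, "z": -0.75, "roll": 0}, {"x": 0, "y": 0, "z": -0.75, "roll": 0}])

```text
time_s: 26.5
ee_pos: [0.5564, -0.3773, 0.155]
tool_rot: [[-0.766, 0.643, 0.0], [0.643, 0.766, -0.0], [-0.0, 0.0, -1.0]]
ft_force: [0.9, 0.2, -0.2]
finger_gap: 0.0278
grasp_force: 15.0
```

```bash
python3 - <<'E'
from h import *
s=telemetry.sense(); print(s['finger_gap'],s['grasp_force'],s['time_s'],s['ft_force'],s['ee_pos'])
a=chas(-.0355,.0); print(a)
plan([(a[0],a[1],.15,98.8,35)])
E
```

```text
0.027827680512660463 14.99992847442627 26.5 [ 0.87966612  0.17924089 -0.16491318] [ 0.55644519 -0.37727142  0.15502955]
[ 0.62151789 -0.050531  ]
{'x': np.float64(0.461), 'y': np.float64(0.84), 'z': np.float64(0.014), 'roll': np.float64(-0.98)} rows 5.5
{'x': np.float64(0.008), 'y': np.float64(0.708), 'z': np.float64(0.011), 'roll': np.float64(-0.724)} rows 4.0
end [ 0.6215 -0.0504  0.15  ] 98.8 q6 -1.5
```

Request:
servo_tool(moves=[{"x": 0.077, "y": 0.14, "z": 0, "roll": -0.16}, {"x": 0.154, "y": 0.28, "z": 0, "roll": -0.33}, {"x": 0.23, "y": 0.42, "z": 0, "roll": -0.49}, {"x": 0.31, "y": 0.56, "z": 0, "roll": -0.65}, {"x": 0.385, "y": 0.7, "z": 0, "roll": -0.82}, {"x": 0.461, "y": 0.84, "z": 0.014, "roll": -0.98}])

```text
time_s: 27.1
ee_pos: [0.5933, -0.1878, 0.1506]
tool_rot: [[-0.979, 0.203, -0.002], [0.203, 0.979, 0.001], [0.002, 0.0, -1.0]]
ft_force: [1.3, 0.9, 0.4]
finger_gap: 0.0279
grasp_force: 15.0
```

Request:
servo_tool(moves=[{"x": 0, "y": 0.16, "z": 0, "roll": -0.16}, {"x": 0, "y": 0.32, "z": 0, "roll": -0.33}, {"x": 0, "y": 0.48, "z": 0, "roll": -0.49}, {"x": 0.008, "y": 0.6, "z": 0.011, "roll": -0.61}, {"x": 0.008, "y": 0.67, "z": 0.011, "roll": -0.69}, {"x": 0.008, "y": 0.708, "z": 0.011, "roll": -0.724}, {"x": 0.008, "y": 0.708, "z": 0.011, "roll": -0.724}, {"x": 0.008, "y": 0.708, "z": 0.011, "roll": -0.724}])

```text
time_s: 27.9
ee_pos: [0.6214, -0.0512, 0.1497]
tool_rot: [[-0.988, -0.152, -0.0], [-0.152, 0.988, -0.0], [0.0, -0.0, -1.0]]
ft_force: [0.1, 0.2, -0.1]
finger_gap: 0.0282
grasp_force: 15.0
```

```bash
python3 - <<'E'
from h import *
s,c=wrist('w8'); print(s['ee_pos'],s['time_s'],s['finger_gap'])
a=chas(-.0355,.0); plan([(a[0],a[1],.005+.006,98.8,35)])
t=viewer.camera('top'); cv2.imwrite('pics/m8.png',np.hstack([cv2.resize(c['frame'],(480,360)),cv2.resize(t['frame'][90:210,215:375],(320,240),interpolation=cv2.INTER_CUBIC).__class__(0) if 0 else np.vstack([cv2.resize(t['frame'][90:220,215:375],(320,260)),np.zeros((100,320,3),np.uint8)])])[:,:,::-1])
E
```

```text
[ 0.62141707 -0.05115177  0.14970751] 27.9 0.02817328611748027
{'x': np.float64(-0.001), 'y': np.float64(0.004), 'z': np.float64(0.694), 'roll': np.float64(-0.003)} rows 4.0
end [ 0.6215 -0.0505  0.011 ] 98.8 q6 -1.84
```

View pics/m8.png

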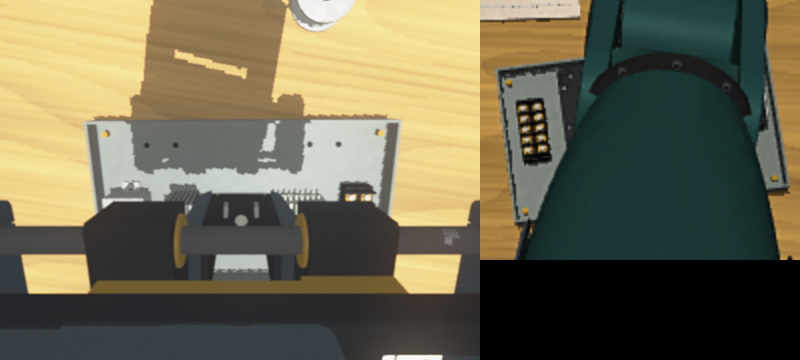

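The rectifier is held centred, with clear floor under it. Lower it.

Request:
servo_tool(moves=[{"x": 0, "y": 0.004, "z": 0.1, "roll": 0}, {"x": 0, "y": 0.004, "z": 0.22, "roll": 0}, {"x": 0, "y": 0.004, "z": 0.34, "roll": 0}, {"x": 0, "y": 0.004, "z": 0.46, "roll": 0}, {"x": 0, "y": 0.004, "z": 0.55, "roll": 0}, {"x": 0, "y": 0.004, "z": 0.61, "roll": 0}, {"x": 0, "y": 0.004, "z": 0.65, "roll": 0}, {"x": 0, "y": 0.004, "z": 0.67, "roll": 0}, {"x": 0, "y": 0.004, "z": 0.68, "roll": 0}, {"x": 0, "y": 0.004, "z": 0.68, "roll": 0}])

```text
time_s: 29.0
ee_pos: [0.6217, -0.0497, 0.0143]
tool_rot: [[-0.988, -0.153, 0.001], [-0.153, 0.988, -0.0], [-0.001, -0.0, -1.0]]
ft_force: [-0.7, 0.4, 0.1]
finger_gap: 0.0277
grasp_force: 15.0
```

Request:
servo_tool(moves=[{"x": 0, "y": 0, "z": 0.005, "roll": 0}, {"x": 0, "y": 0, "z": 0.01, "roll": 0}, {"x": 0, "y": 0, "z": 0.014, "roll": 0}, {"x": 0, "y": 0, "z": 0.014, "roll": 0}])

```text
time_s: 29.4
ee_pos: [0.6214, -0.0497, 0.0111]
tool_rot: [[-0.988, -0.153, -0.0], [-0.153, 0.988, -0.0], [0.0, -0.0, -1.0]]
ft_force: [0.5, -0.3, 0.3]
finger_gap: 0.0276
grasp_force: 15.0
```

Request:
servo_tool(moves=[{"x": 0, "y": 0, "z": 0.002, "roll": 0}, {"x": 0, "y": 0, "z": 0.004, "roll": 0}, {"x": 0, "y": 0, "z": 0.004, "roll": 0}])

```text
time_s: 29.7
ee_pos: [0.6215, -0.0497, 0.011]
tool_rot: [[-0.988, -0.153, -0.0], [-0.153, 0.988, 0.0], [0.0, 0.0, -1.0]]
ft_force: [-5.3, 0.4, 11.7]
finger_gap: 0.0278
grasp_force: 15.0
```

Request:
servo_tool(moves=[{"x": 0, "y": 0, "z": 0, "roll": 0}, {"x": 0, "y": 0, "z": 0, "roll": 0}, {"x": 0, "y": 0, "z": 0, "roll": 0}, {"x": 0, "y": 0, "z": -0.1, "roll": 0}, {"x": 0, "y": 0, "z": -0.3, "roll": 0}, {"x": 0, "y": 0, "z": -0.5, "roll": 0}, {"x": 0, "y": 0, "z": -0.7, "roll": 0}, {"x": 0, "y": 0, "z": -0.78, "roll": 0}], jaw=0)

```text
time_s: 30.5
ee_pos: [0.6229, -0.0498, 0.1702]
tool_rot: [[-0.988, -0.153, 0.004], [-0.153, 0.988, -0.001], [-0.004, -0.001, -1.0]]
ft_force: [0.5, 1.1, 0.2]
finger_gap: 0.0453
grasp_force: 0.0
```

```bash
python3 - <<'E'
from h import *
# fan from w3
c=load('w3'); f=c['frame'].astype(int); m=((f[:,:,0]-f[:,:,2])<18).astype(np.uint8)*255; m[130:]=0; m[:,:350]=0
m=cv2.morphologyEx(m,cv2.MORPH_CLOSE,np.ones((5,5)))
k=max(cv2.findContours(m,cv2.RETR_EXTERNAL,cv2.CHAIN_APPROX_NONE)[0],key=cv2.contourArea)
r=cv2.minAreaRect((ray(c,k[:,0],.015)[:,:2]*1000).astype(np.float32)); print(r)
s=telemetry.sense(); print(s['ee_pos'],s['finger_gap'],s['time_s'],s['q'].round(2))
a=r[2]; a=min([a,a-90,a-180,a+90],key=lambda v:abs(v-98)); print(a)
plan([(r[0][0]/1000,r[0][1]/1000,.15,a,45)])
E
```

```text
((437.6795959472656, 288.83319091796875), (48.2247428894043, 47.49688720703125), 79.3114013671875)
[ 0.62294286 -0.0498354   0.17015306] 0.04529874218866625 30.5 [-0.12  0.32  1.91 -0.    0.91 -1.84]
79.3114013671875
{'x': np.float64(0.354), 'y': np.float64(0.98), 'z': np.float64(0.054), 'roll': np.float64(0.367)} rows 4.6
{'x': np.float64(0.449), 'y': np.float64(0.766), 'z': np.float64(0.047), 'roll': np.float64(0.314)} rows 4.0
end [0.4378 0.2888 0.15  ] 79.3 q6 -1.84
```

```bash
python3 - <<'E'
from h import *
plan([(.53,.12,.16,45,45),(.4377,.2888,.145,-10.7,45)])
E
```

```text
{'x': np.float64(0.172), 'y': np.float64(0.475), 'z': np.float64(0.026), 'roll': np.float64(0.98)} rows 3.5
{'x': np.float64(0.344), 'y': np.float64(0.31), 'z': np.float64(0.025), 'roll': np.float64(0.898)} rows 3.2
{'x': np.float64(0.465), 'y': np.float64(0.137), 'z': np.float64(0.038), 'roll': np.float64(0.98)} rows 3.5
{'x': np.float64(0.467), 'y': np.float64(-0.097), 'z': np.float64(0.037), 'roll': np.float64(0.965)} rows 3.5
end [0.4377 0.2888 0.145 ] -10.7 q6 -1.84
```

Request:
servo_tool(moves=[{"x": 0.172, "y": 0.475, "z": 0.026, "roll": 0.98}, {"x": 0.172, "y": 0.475, "z": 0.026, "roll": 0.98}, {"x": 0.172, "y": 0.475, "z": 0.026, "roll": 0.98}, {"x": 0.172, "y": 0.475, "z": 0.026, "roll": 0.98}], jaw=-0.8)

```text
time_s: 30.9
ee_pos: [0.5718, 0.0402, 0.1606]
tool_rot: [[-0.943, 0.333, -0.001], [0.333, 0.943, 0.0], [0.001, -0.0, -1.0]]
ft_force: [0.4, -0.4, 0.1]
finger_gap: 0.0751
grasp_force: 0.0
```

Request:
servo_tool(moves=[{"x": 0.344, "y": 0.31, "z": 0.025, "roll": 0.898}, {"x": 0.344, "y": 0.31, "z": 0.025, "roll": 0.898}, {"x": 0.344, "y": 0.31, "z": 0.025, "roll": 0.898}, {"x": 0.344, "y": 0.31, "z": 0.025, "roll": 0.898}])

```text
time_s: 31.3
ee_pos: [0.5277, 0.121, 0.1556]
tool_rot: [[-0.706, 0.708, -0.001], [0.708, 0.706, -0.0], [0.0, -0.001, -1.0]]
ft_force: [0.6, -0.2, 0.4]
finger_gap: 0.0823
grasp_force: 0.0
```

Request:
servo_tool(moves=[{"x": 0.465, "y": 0.137, "z": 0.038, "roll": 0.98}, {"x": 0.465, "y": 0.137, "z": 0.038, "roll": 0.98}, {"x": 0.465, "y": 0.137, "z": 0.038, "roll": 0.98}, {"x": 0.465, "y": 0.137, "z": 0.038, "roll": 0.98}])

```text
time_s: 31.7
ee_pos: [0.4816, 0.2059, 0.1481]
tool_rot: [[-0.291, 0.957, -0.001], [0.957, 0.291, -0.0], [-0.0, -0.001, -1.0]]
ft_force: [-0.2, 0.7, 0.3]
finger_gap: 0.0821
grasp_force: 0.0
```

Request:
servo_tool(moves=[{"x": 0.467, "y": -0.097, "z": 0.037, "roll": 0.965}, {"x": 0.467, "y": -0.097, "z": 0.037, "roll": 0.965}, {"x": 0.467, "y": -0.097, "z": 0.037, "roll": 0.965}, {"x": 0.467, "y": -0.097, "z": 0.037, "roll": 0.965}, {"x": 0.467, "y": -0.097, "z": 0.037, "roll": 0.965}, {"x": 0.467, "y": -0.097, "z": 0.037, "roll": 0.965}])

```text
time_s: 32.3
ee_pos: [0.4366, 0.2885, 0.1409]
tool_rot: [[0.182, 0.983, -0.0], [0.983, -0.182, -0.0], [-0.0, -0.0, -1.0]]
ft_force: [0.3, 0.2, -0.4]
finger_gap: 0.0822
grasp_force: 0.0
```

```bash
python3 - <<'E'
from h import *
s,c=wrist('w9'); print(s['ee_pos'],np.degrees(np.arctan2(s['tool_rot'][1,1],s['tool_rot'][0,1])),s['time_s'],s['q'].round(2))
f=c['frame'].astype(int); m=((f[:,:,0]-f[:,:,2])<18).astype(np.uint8)*255; m[240:]=0
m=cv2.morphologyEx(m,cv2.MORPH_CLOSE,np.ones((5,5)))
cs,_=cv2.findContours(m,cv2.RETR_EXTERNAL,cv2.CHAIN_APPROX_NONE)
for k in cs:
    if cv2.contourArea(k)>400:
        print(cv2.minAreaRect(k)); p=((ray(c,k[:,0],.015)-s['ee_pos'])@s['tool_rot'])[:,:2]; print(cv2.minAreaRect((p*1000).astype(np.float32)))
E
```

```text
[0.43663513 0.28853966 0.14094891] -10.496460376152706 32.3 [ 0.54  0.21  2.12 -0.    0.81  0.72]
((280.5, 198.5), (55.0, 55.0), 90.0)
((2.6595706939697266, 1.0519886016845703), (48.247676849365234, 47.56296920776367), 0.0675777867436409)
```

View pics/w9.png

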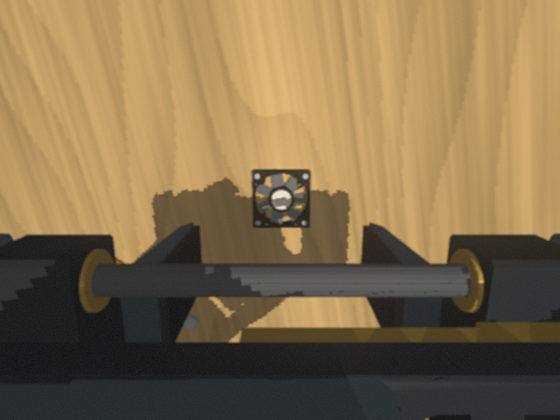

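The fan is at (281,198), square to the fingers. Grasp it.

Request:
servo_tool(moves=[{"x": 0.011, "y": 0.005, "z": 0.2, "roll": 0}, {"x": 0.011, "y": 0.005, "z": 0.35, "roll": 0}, {"x": 0.011, "y": 0.005, "z": 0.47, "roll": 0}, {"x": 0.011, "y": 0.005, "z": 0.56, "roll": 0}, {"x": 0.011, "y": 0.005, "z": 0.62, "roll": 0}, {"x": 0.011, "y": 0.005, "z": 0.66, "roll": 0}, {"x": 0.011, "y": 0.005, "z": 0.68, "roll": 0}, {"x": 0.011, "y": 0.005, "z": 0.68, "roll": 0}])

```text
time_s: 33.15
ee_pos: [0.4378, 0.291, 0.0052]
tool_rot: [[0.186, 0.983, 0.0], [0.983, -0.186, 0.0], [0.0, 0.0, -1.0]]
ft_force: [-0.5, -0.4, 0.1]
finger_gap: 0.0819
grasp_force: 0.0
```

Request:
servo_tool(moves=[{"x": 0, "y": 0, "z": 0, "roll": 0}, {"x": 0, "y": 0, "z": 0, "roll": 0}, {"x": 0, "y": 0, "z": 0, "roll": 0}, {"x": 0, "y": 0, "z": 0, "roll": 0}, {"x": 0, "y": 0, "z": 0, "roll": 0}, {"x": 0, "y": 0, "z": 0, "roll": 0}], jaw=1, newtons=12)

```text
time_s: 33.75
ee_pos: [0.4378, 0.2911, 0.0054]
tool_rot: [[0.186, 0.983, 0.0], [0.983, -0.186, 0.0], [0.0, 0.0, -1.0]]
ft_force: [-0.9, -0.2, 5.7]
finger_gap: 0.0498
grasp_force: 12.0
```

Request:
servo_tool(moves=[{"x": 0, "y": 0, "z": -0.05, "roll": 0}, {"x": 0, "y": 0, "z": -0.2, "roll": 0}, {"x": 0, "y": 0, "z": -0.35, "roll": 0}, {"x": 0, "y": 0, "z": -0.5, "roll": 0}, {"x": 0, "y": 0, "z": -0.65, "roll": 0}, {"x": 0, "y": 0, "z": -0.72, "roll": 0}, {"x": 0, "y": 0, "z": -0.75, "roll": 0}, {"x": 0, "y": 0, "z": -0.75, "roll": 0}])

```text
time_s: 34.55
ee_pos: [0.4376, 0.291, 0.1552]
tool_rot: [[0.186, 0.983, 0.0], [0.983, -0.186, 0.0], [0.0, 0.0, -1.0]]
ft_force: [0.1, 0.8, -0.6]
finger_gap: 0.0499
grasp_force: 12.0
```

```bash
python3 - <<'E'
from h import *
s=telemetry.sense(); print(s['finger_gap'],s['grasp_force'],s['time_s'],s['ft_force'],s['ee_pos'])
a=chas(.017,.060); print(a)
plan([(a[0],a[1],.155,8.8,38)])
E
```

```text
0.04988480337399664 11.999995708465576 34.55 [ 0.14555517  0.76024039 -0.58487659] [0.43764863 0.29097764 0.15519571]
[0.66422073 0.01679446]
{'x': np.float64(-0.814), 'y': np.float64(0.98), 'z': np.float64(0.001), 'roll': np.float64(-0.488)} rows 6.7
{'x': np.float64(-0.407), 'y': np.float64(0.299), 'z': np.float64(-0.0), 'roll': np.float64(-0.193)} rows 2.7
end [0.6643 0.0167 0.155 ] 8.8 q6 0.73
```

Request:
servo_tool(moves=[{"x": -0.116, "y": 0.14, "z": 0, "roll": -0.07}, {"x": -0.23, "y": 0.28, "z": 0, "roll": -0.14}, {"x": -0.35, "y": 0.42, "z": 0, "roll": -0.21}, {"x": -0.465, "y": 0.56, "z": 0, "roll": -0.28}, {"x": -0.58, "y": 0.7, "z": 0, "roll": -0.35}, {"x": -0.7, "y": 0.84, "z": 0, "roll": -0.42}, {"x": -0.814, "y": 0.98, "z": 0, "roll": -0.488}])

```text
time_s: 35.25
ee_pos: [0.5999, 0.093, 0.1531]
tool_rot: [[-0.058, 0.998, -0.003], [0.998, 0.058, -0.0], [-0.0, -0.003, -1.0]]
ft_force: [0.4, 0.7, 0.2]
finger_gap: 0.0497
grasp_force: 12.0
```

Request:
servo_tool(moves=[{"x": -0.14, "y": 0.1, "z": 0, "roll": -0.065}, {"x": -0.27, "y": 0.2, "z": 0, "roll": -0.13}, {"x": -0.36, "y": 0.26, "z": 0, "roll": -0.17}, {"x": -0.407, "y": 0.299, "z": 0, "roll": -0.193}, {"x": -0.407, "y": 0.299, "z": 0, "roll": -0.193}, {"x": -0.407, "y": 0.299, "z": 0, "roll": -0.193}])

```text
time_s: 35.85
ee_pos: [0.6634, 0.0173, 0.1541]
tool_rot: [[-0.152, 0.988, -0.002], [0.988, 0.152, 0.0], [0.0, -0.002, -1.0]]
ft_force: [-0.3, -0.1, -0.9]
finger_gap: 0.0498
grasp_force: 12.0
```

```bash
python3 - <<'E'
from h import *
s=telemetry.sense(); print(s['ee_pos'],s['finger_gap'],s['grasp_force'])
a=chas(.017,.060); plan([(a[0],a[1],.0054+.041,8.8,38)])
E
```

```text
[0.66342283 0.01729599 0.15414004] 0.04981961048431338 11.999988555908203
{'x': np.float64(-0.003), 'y': np.float64(0.004), 'z': np.float64(0.539), 'roll': np.float64(-0.001)} rows 2.8
end [0.6643 0.0168 0.0463] 8.8 q6 -0.16
```

Request:
servo_tool(moves=[{"x": -0.003, "y": 0.004, "z": 0.1, "roll": 0}, {"x": -0.003, "y": 0.004, "z": 0.2, "roll": 0}, {"x": -0.003, "y": 0.004, "z": 0.3, "roll": 0}, {"x": -0.003, "y": 0.004, "z": 0.39, "roll": 0}, {"x": -0.003, "y": 0.004, "z": 0.45, "roll": 0}, {"x": -0.003, "y": 0.004, "z": 0.49, "roll": 0}, {"x": -0.003, "y": 0.004, "z": 0.51, "roll": 0}, {"x": -0.003, "y": 0.004, "z": 0.52, "roll": 0}, {"x": -0.003, "y": 0.004, "z": 0.52, "roll": 0}])

```text
time_s: 36.75
ee_pos: [0.6654, 0.0162, 0.0514]
tool_rot: [[-0.153, 0.988, 0.0], [0.988, 0.153, -0.0], [-0.0, 0.0, -1.0]]
ft_force: [-0.0, 0.6, -1.5]
finger_gap: 0.0498
grasp_force: 12.0
```

Request:
servo_tool(moves=[{"x": 0, "y": 0, "z": 0.005, "roll": 0}, {"x": 0, "y": 0, "z": 0.01, "roll": 0}, {"x": 0, "y": 0, "z": 0.015, "roll": 0}, {"x": 0, "y": 0, "z": 0.015, "roll": 0}])

```text
time_s: 37.15
ee_pos: [0.6651, 0.0162, 0.0481]
tool_rot: [[-0.153, 0.988, -0.0], [0.988, 0.153, -0.0], [0.0, -0.0, -1.0]]
ft_force: [0.5, 0.6, -1.2]
finger_gap: 0.0503
grasp_force: 12.0
```

Another ~2 mm to contact.

Request:
servo_tool(moves=[{"x": 0, "y": 0, "z": 0.003, "roll": 0}, {"x": 0, "y": 0, "z": 0.006, "roll": 0}, {"x": 0, "y": 0, "z": 0.009, "roll": 0}, {"x": 0, "y": 0, "z": 0.009, "roll": 0}])

```text
time_s: 37.55
ee_pos: [0.6652, 0.0162, 0.0464]
tool_rot: [[-0.153, 0.988, 0.0], [0.988, 0.153, -0.0], [-0.0, 0.0, -1.0]]
ft_force: [-0.9, 0.6, 2.3]
finger_gap: 0.0499
grasp_force: 12.0
```

Request:
servo_tool(moves=[{"x": 0, "y": 0, "z": 0, "roll": 0}, {"x": 0, "y": 0, "z": 0, "roll": 0}, {"x": 0, "y": 0, "z": 0, "roll": 0}, {"x": 0, "y": 0, "z": -0.1, "roll": 0}, {"x": 0, "y": 0, "z": -0.3, "roll": 0}, {"x": 0, "y": 0, "z": -0.5, "roll": 0}, {"x": 0, "y": 0, "z": -0.7, "roll": 0}, {"x": 0, "y": 0, "z": -0.9, "roll": 0}, {"x": 0, "y": 0, "z": -0.95, "roll": 0}], jaw=-0.43)

```text
time_s: 38.45
ee_pos: [0.6671, 0.0163, 0.2413]
tool_rot: [[-0.153, 0.988, 0.006], [0.988, 0.153, -0.0], [-0.001, 0.006, -1.0]]
ft_force: [1.6, -0.1, -0.2]
finger_gap: 0.065
grasp_force: 0.0
```

Request:
servo_tool(moves=[{"x": -0.25, "y": 0, "z": -0.1, "roll": 0}, {"x": -0.5, "y": 0, "z": -0.2, "roll": 0}, {"x": -0.75, "y": 0, "z": -0.2, "roll": 0}, {"x": -0.98, "y": 0, "z": -0.2, "roll": 0}, {"x": -0.98, "y": 0, "z": -0.2, "roll": 0}, {"x": -0.98, "y": 0, "z": -0.2, "roll": 0}, {"x": -0.98, "y": 0, "z": -0.2, "roll": 0}])

```text
time_s: 39.15
ee_pos: [0.6948, -0.1765, 0.2756]
tool_rot: [[-0.153, 0.988, -0.001], [0.988, 0.153, 0.0], [0.001, -0.001, -1.0]]
ft_force: [0.3, -0.6, 0.7]
finger_gap: 0.0649
grasp_force: 0.0
```

```bash
python3 - <<'E'
from h import *
s,c=wrist('w10'); print(s['ee_pos'],s['time_s'])
E
```

```text
[ 0.69481059 -0.17652181  0.27561237] 39.15
```

View pics/w10.png

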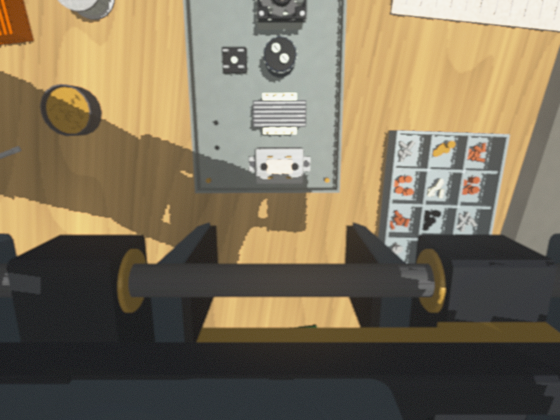

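The row looks right: filter (280,162), transformer core (279,115), capacitor (279,52), rectifier (234,60), fan at top (282,8). Quantify this, then move clear for a last check of the fan.

Request:
servo_tool(moves=[{"x": -0.25, "y": -0.25, "z": 0, "roll": 0}, {"x": -0.5, "y": -0.5, "z": 0, "roll": 0}, {"x": -0.75, "y": -0.75, "z": 0, "roll": 0}, {"x": -0.98, "y": -0.98, "z": 0, "roll": 0}, {"x": -0.98, "y": -0.98, "z": 0, "roll": 0}, {"x": -0.98, "y": -0.98, "z": 0, "roll": 0}, {"x": -0.98, "y": -0.98, "z": 0, "roll": 0}])

```text
time_s: 39.9
ee_pos: [0.53, -0.4023, 0.2764]
tool_rot: [[-0.151, 0.988, -0.0], [0.988, 0.151, -0.0], [-0.0, -0.0, -1.0]]
ft_force: [0.5, 0.3, -0.1]
finger_gap: 0.065
grasp_force: 0.0
```

```bash
python3 - <<'E'
from h import *
c=load('w10'); a=np.radians(8.8); ex=np.array([np.cos(a),np.sin(a)]); ey=np.array([-ex[1],ex[0]]); C=np.array([.6566,-.0451])
g=lambda uv,z:[tuple(((p[:2]-C)@np.c_[ex,ey]*1000).round(1)) for p in ray(c,uv,z)]
print('filter',g([(280,163)],.034),'core corners',g([(254,101),(305,101),(306,127),(253,127)],.054),'cap terms',g([(279,52)],.06),'rect',g([(234,60)],.016),'rim end',g([(200,189),(338,189)],.026))
t=viewer.camera('top'); sc=viewer.camera('scene')
A=cv2.resize(t['frame'][95:215,215:375],(800,600),interpolation=cv2.INTER_CUBIC)[:380]
B=cv2.resize(sc['frame'][190:345,220:380],(400,388),interpolation=cv2.INTER_CUBIC)[:220] if 0 else cv2.resize(sc['frame'][195:335,225:375],(236,220),interpolation=cv2.INTER_CUBIC)
B=np.hstack([B,np.zeros((220,564,3),np.uint8)])
Z=cv2.resize(sc['frame'][205:285,270:370],(275,220),interpolation=cv2.INTER_CUBIC); B[:,250:525]=Z
cv2.imwrite('pics/fin.png',np.vstack([A,B])[:,:,::-1])
E
```

```text
filter [(np.float64(17.6), np.float64(-115.5))] core corners [(np.float64(-9.9), np.float64(-47.4)), (np.float64(44.3), np.float64(-47.4)), (np.float64(45.8), np.float64(-74.4)), (np.float64(-11.5), np.float64(-74.3))] cap terms [(np.float64(16.8), np.float64(-0.1))] rect [(np.float64(-34.6), np.float64(-0.6))] rim end [(np.float64(-79.2), np.float64(-147.6)), (np.float64(87.6), np.float64(-147.8))]
```

View pics/fin.png

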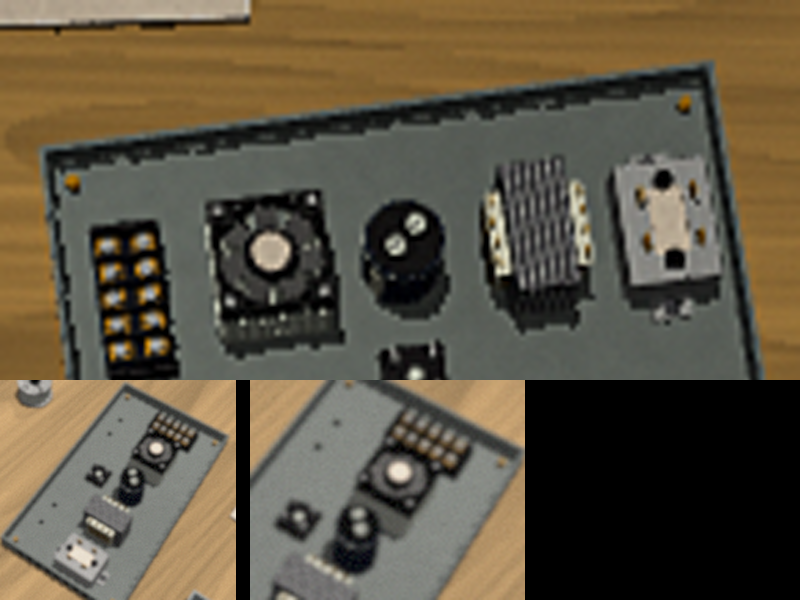

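The top and scene views show the row in line and square. Core centre is at about (17,-61) mm, capacitor (17,0) and rectifier (-35,-1), and the fan sits squarely on the heat sink. All are well within tolerance, so I'm handing in.

```bash
python3 -c "
from bench import job
print(job.job_done())"
```

```text
the job is handed in; nothing more can be done
None
```

The power supply is dry-fitted and handed in at about 40 s of the 112 s allowed: transformer, capacitor and heat sink in a row, the rectifier in front of the capacitor and the fan on the heat sink. My last measurements and pictures put everything within tolerance and I never touched the reel or the tin, but no verdict came back.

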